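# Free the bound incubator lid and load the sample jars

## Robot

A 7-joint arm with a two-finger parallel gripper is mounted at the origin on the work surface. World frame = base frame: x ahead of the robot, y to its left, z up, the work surface at z = 0. Lengths are in m, angles in degrees, forces in N, time in s.
With the tool pointing down it reaches from about 0.35 to 0.9 m from the base axis. Payload 7.2 kg.
Tool frame: the origin (TCP) lies on the mounting face of the last link; the fingertips stand 182 mm ahead of it and the grasp point (between the pads) lies 163 mm ahead of it; z points along the fingers, x is the direction in which the jaws open and shut, and the axes are right-handed (so a half turn about z gives the same grasp; the last joint's range is limited). The gripper opens to 88 mm and grips with 3 to 60 N. Pads are 20 mm wide; open, the fingers measure 115 mm over their backs; the gripper's body (75 mm by 178 mm) begins 61 mm behind the grasp point.
Start: joints at [-73.178, 23.554, -0.728, 91.456, 0.321, 64.991, -4.71], TCP at [0.221, 0.585, 0.405] pointing down, gripper open.
Joint ranges: [-169.25, 169.25], [-16.82, 113.86], [-84.01, 82.57], [7.8, 145.47], [-59.2, 239.2], [7.22, 106.19], [-163.78, 163.78]. Speed limits (degrees/s): [136.94, 136.94, 172.46, 172.46, 180, 180, 180].

## Interface

Orientations are given as a 3x3 rotation matrix whose columns are the frame's x, y, z axes.
In Python, from workcell import sensors, capture, calibration, workorder, models gives the robot as it stands. The module is installed in compiled form; this text tells all that it offers.
- The arm moves only by the tool move_arm, never from a script. Its argument "commands" is one flat list of numbers, 4 for each row, row after row: the shift along the world's x, y, z normalised to -1 to 1, where 1 is 60 mm, then the turn about the world's z normalised to -1 to 1, where 1 is 0.12 rad. In form: [x, y, z, spin, x, y, z, spin, ...]. A call has 1 to 12 rows; each row shifts and turns the commanded pose from where the row before left it; what a row does not reach is not made up. A row lasts 1/8 s, in which the tool goes at most 62.5 mm and 10.7 degrees, less where a joint would pass 70% of its speed; a pose out of reach is approached as far as the arm can. A call with a number of a shift or a turn outside -1 to 1 is refused whole. A call with a gripper value outside its range is refused whole. "claw" is the opening, from -1 (shut) to 1 (fully open), set as the call begins (left out, the last holds). The fingers move at their own pace and stop on an object; "grip_force" is the grip in N (left out, the last holds). Time passes only in rows, so rows that do not move let the fingers close. It gives the time, the measured TCP pose, the force and the opening at its end, in the units of the state.
- sensors.observe(): the state, without advancing time (a new reading comes with each control period).
- capture(name): name is "scene" or "top" or "wrist"; returns (picture, depth): 480x640x3 uint8, red, green, blue; 480x640 float32, m along the optical axis (not along the pixel's ray), 0 where there is no reading.
- calibration(name): a dict with "camera_matrix" (3x3 intrinsics, pixels), "T" (4x4, takes a point from camera to world coordinates); the wrist camera has in their place "mount" (4x4, takes a point from camera to tool coordinates, whose origin is the TCP and whose axes are the tool frame's). Camera axes: x right, y down, z forward; pixel columns grow to the right and rows downward; lengths in m; the calibration is good to about 2 mm. A picture is of the moment at which its call begins: read the wrist's pose just before it. calibration takes no time and is no camera call.
- workorder.sign_off(): hands the job in, once; it reports no verdict.
Trained networks look in the newest picture that a camera, given by its name, has taken for a name from the list of things; names that differ only in an ending like _2 or _b are one class to them, and where a whole thing is asked for, a point or a joint stands for the part that bears it (a point fixed in the world has none). Each returns a list of dicts, best first, with "p" (0 to 1); they miss things now and then, are a little off and sometimes report something else, mostly with a low value. They report only what shows in the picture. A call takes as long as a camera call. They do not tell look-alikes from the thing itself.
- models.search_frame(camera, query): "position" ([x, y, z] in m, in the coordinates of the camera as it stood for that picture, good to about 4 mm: the middle of the surface that is visible of it).
- models.trace(camera, query): "pixels" (480x640 bool, what is visible of it).
- models.mark_of(camera, query): "position" ([x, y, z] in m, in the coordinates of the camera as it stood for that picture, good to about 4 mm: a listed point, or the origin of a listed thing).
The state is a dict: "t": time; "joint_pos": joint angles; "qd": joint speeds; "effort": joint torques, N m; "position": TCP position; "tool_rot": TCP orientation; "force": force on the tool from outside, world axes, zero at the start; "moment": the same for the moment, N m; "grip_width": finger opening in m.
Only numpy, scipy, OpenCV 4.12 (cv2) and the standard library are available. Lean on these libraries where they do the work, as an engineer would, in place of code of your own. Each camera call takes 0.05 s, during which the arm holds its last target. There are 200 camera calls.

## Task

Get the twin incubator ready for the next batch: first swing its lids up to feel which of the two binds part-way, let that one down again, and trip its hidden catch by pushing the release pin down through the small round hole beside it, then swing both lids right back so that both stand fully open together. Stand every sample jar upright on the floor of the bay whose lid has the colour of its knob, put the pin back down in its holder, and close both lids fully. Leave the well tray, wire rack and reagent bottle where they are.

Things in the scene. Friction and masses are not known exactly. Their poses are not given: they have to be found in the camera images.
- incubator: White twin-bay bench incubator, fixed, 246 x 334 x 95 mm tall; origin on the bench, amid the bays; x axis points to the hinges, away from the robot, y left. Two bays side by side, each 148 (x) by 120 (y) mm inside, floor 6 mm up, walls 95 mm high; a 70 mm wide grey deck, 95 mm high, runs between. Hinged lids: blue over the left (+y) bay, orange over the right.
- lid_blue (a joint): Angle of the blue lid (left (+y) bay): 0 closed flat, grows as its front edge rises, 1.7 rad at its stop, fully open just past upright. The stiff hinge keeps it wherever it is let go; about 2 to 5 N at the handle moves it. If the catch is set on this lid, it swings easily to about 0.9 rad and there binds solid; otherwise it runs freely to 1.7.
- lid_blue_handle (a point): Middle of the blue lid's round black handle grip, a free-turning sleeve 16 mm thick, 76 mm long along the incubator's y, 45 mm in front of the lid's front edge; the fingertips can pinch it from above, a finger on each side in x, at every lid angle. In the lid's frame it lies 218 mm from the hinge axis towards the front and 5 mm above the lid's underside; it circles the hinge axis.
- lid_blue_hinge (a point): Middle of the blue lid's hinge axis, which runs along the incubator's y, at 95 mm height, 75 mm beyond the incubator's origin in x and 101 mm to its left (+y) side. The lid panel is 173 by 130 by 10 mm.
- bay_blue (a point): Centre of the floor of the blue-lidded bay, 6 mm above the bench, 16 mm nearer the robot than the incubator's origin and 101 mm to its left (+y) side; axes as the incubator's (the bay is 148 in x, 120 in y, 89 mm deep). Two jars fit one behind the other in x, at 36 mm either side of this point.
- hole_blue (a point): Mouth, at the deck's top, of the 17 mm round hole leading straight down to the catch place of the blue lid (dot of the same colour on the deck 38 mm in front of the hole marks it). A set catch has its red plate 18 mm below this point and is pushed down 18 mm more, where it stays; in the other hole the plate is already 36 mm down.
- lid_orange (a joint): Angle of the orange lid (right (-y) bay): 0 closed flat, grows as its front edge rises, 1.7 rad at its stop, fully open just past upright. The stiff hinge keeps it wherever it is let go; about 2 to 5 N at the handle moves it. If the catch is set on this lid, it swings easily to about 0.9 rad and there binds solid; otherwise it runs freely to 1.7.
- lid_orange_handle (a point): Middle of the orange lid's round black handle grip, a free-turning sleeve 16 mm thick, 76 mm long along the incubator's y, 45 mm in front of the lid's front edge; the fingertips can pinch it from above, a finger on each side in x, at every lid angle. In the lid's frame it lies 218 mm from the hinge axis towards the front and 5 mm above the lid's underside; it circles the hinge axis.
- lid_orange_hinge (a point): Middle of the orange lid's hinge axis, which runs along the incubator's y, at 95 mm height, 75 mm beyond the incubator's origin in x and 101 mm to its right (-y) side. The lid panel is 173 by 130 by 10 mm.
- bay_orange (a point): Centre of the floor of the orange-lidded bay, 6 mm above the bench, 16 mm nearer the robot than the incubator's origin and 101 mm to its right (-y) side; axes as the incubator's (the bay is 148 in x, 120 in y, 89 mm deep). Two jars fit one behind the other in x, at 36 mm either side of this point.
- hole_orange (a point): Mouth, at the deck's top, of the 17 mm round hole leading straight down to the catch place of the orange lid (dot of the same colour on the deck 38 mm in front of the hole marks it). A set catch has its red plate 18 mm below this point and is pushed down 18 mm more, where it stays; in the other hole the plate is already 36 mm down.
- catch (a joint): Travel of the hidden snap catch (it may be under either hole; only one lid has it set): 0 set, its lid binds; pushed down with about 4 N it clears the lid from 0.013 m and stops, and stays, at 0.018 m. The lid must not be pressing on it: lower the lid first.
- pin: Release pin: steel shaft 8 mm thick, 75 mm long, tip slightly tapered, below a black collar (36 mm wide, 6 mm thick) and a round yellow handle 24 mm thick, 62 mm long; 143 mm in all, 0.12 kg. Origin at the shaft's tip, z axis up to the handle. Starts upright in its holder, collar on the holder's top, tip 15 mm and handle 96 to 158 mm above the bench.
- holder: Fixed grey holder block for the pin, 70 by 70 by 90 mm; origin under its centre, with a 19 mm round hole 85 mm deep in the middle of its top.
- holder_mouth (a point): Centre of the holder's hole at its top face, 90 mm above the bench. Seated, the pin's tip is 75 mm below it.
- jar_blue_1: Sample jar with blue knob (may be absent): amber glass body 56 mm wide, white cap, 50 mm tall to the cap's top, with blue knob 28 mm wide and 30 mm tall on it (80 mm in all), 0.11 to 0.23 kg. Origin under its centre, z up.
- jar_blue_2: Sample jar with blue knob (may be absent): amber glass body 56 mm wide, white cap, 50 mm tall to the cap's top, with blue knob 28 mm wide and 30 mm tall on it (80 mm in all), 0.11 to 0.23 kg. Origin under its centre, z up.
- jar_orange_1: Sample jar with orange knob (may be absent): amber glass body 56 mm wide, white cap, 50 mm tall to the cap's top, with orange knob 28 mm wide and 30 mm tall on it (80 mm in all), 0.11 to 0.23 kg. Origin under its centre, z up.
- jar_orange_2: Sample jar with orange knob (may be absent): amber glass body 56 mm wide, white cap, 50 mm tall to the cap's top, with orange knob 28 mm wide and 30 mm tall on it (80 mm in all), 0.11 to 0.23 kg. Origin under its centre, z up.
- well_tray: White flat multi-well tray 127 by 85 by 14 mm lying on the bench; origin under its centre. Not part of the job.
- wire_rack: Steel wire rack 100 by 200 by 120 mm with four tubes, 157 mm tall in all; origin under its centre. Not part of the job.
- reagent: Reagent bottle 70 mm wide, 160 mm tall; origin under its centre. Not part of the job.
There are look-alikes about, which are no part of the job. What is shaped like the jar_blue_2 but red is not meant.

How it is judged (in metres and radians):
On the way, in this order (a step that is already met when the one before it is completed fails the run):
1. a lid has been swung well up (past 0.7 rad) to feel for binding (value of joint any of lid_blue, lid_orange above 0.7 rad), for 0.1 s.
2. the set catch has been tripped (pushed down at least 13 mm) (value of joint catch above 0.013 m), for 0.2 s.
3. both lids stand fully open together (past 1.5 rad) (value of joint each of lid_blue, lid_orange above 1.5 rad), for 0.2 s.
At the end, for the whole second after the job is handed in: Both lids closed (under 0.06 rad); each jar present at rest upright (0.15 rad) on the floor (10 mm) of the bay of its colour, within 60 mm in x and 50 mm in y of its centre; the pin at rest upright in its holder, within 10 mm of the axis, tip at least 67 mm down (value of joint each of lid_blue, lid_orange below 0.06 rad and x of jar_blue_1 in the frame of bay_blue between -0.06 and 0.06 m and y of jar_blue_1 in the frame of bay_blue between -0.05 and 0.05 m and z of each of jar_blue_1, jar_blue_2 in the frame of bay_blue below 0.01 m and angle between each of jar_blue_1, jar_blue_2, jar_orange_1, jar_orange_2, pin's own z axis and vertical below 0.15 rad and linear speed of each of jar_blue_1, jar_blue_2, jar_orange_1, jar_orange_2, pin below 0.03 m/s and x of jar_blue_2 in the frame of bay_blue between -0.06 and 0.06 m and y of jar_blue_2 in the frame of bay_blue between -0.05 and 0.05 m and x of jar_orange_1 in the frame of bay_orange between -0.06 and 0.06 m and y of jar_orange_1 in the frame of bay_orange between -0.05 and 0.05 m and z of each of jar_orange_1, jar_orange_2 in the frame of bay_orange below 0.01 m and x of jar_orange_2 in the frame of bay_orange between -0.06 and 0.06 m and y of jar_orange_2 in the frame of bay_orange between -0.05 and 0.05 m and horizontal distance between pin and holder below 0.01 m and z of pin in the frame of holder_mouth below -0.067 m); the robot touches nothing.
It fails at once if the well tray is disturbed (moved more than 30 mm) (distance of well_tray from where it was at the start of the episode above 0.03 m).
It fails at once if the wire rack is disturbed (moved more than 30 mm) (distance of wire_rack from where it was at the start of the episode above 0.03 m).
It fails at once if the reagent is disturbed (moved more than 30 mm) (distance of reagent from where it was at the start of the episode above 0.03 m).
Of jar_blue_1, jar_blue_2, jar_orange_1, jar_orange_2 only 2 to 4 are there at a start; the rules pass over those that are not, and their reading is None.
At some moment in a run one of jar_blue_1, jar_blue_2, jar_orange_1, jar_orange_2 may be knocked a few centimetres aside while the robot is not near it.
It also fails if it takes over 210 s, if anything falls off the work surface, if the arm or the gripper's body presses on something with over 40 N, if the wrist force passes 120 N, or if a joint passes its speed limit or range.

## Working session

There is one attempt and no reset: what is moved stays moved. The work goes in short steps, Python scripts to look and compute and a tool call to move; the robot and the scene stay as the last step left them, time stands still between calls to the robot, and variables do not carry over. Pictures are saved under pics/ and viewed, about 12 in all and at most 16, crops included, and the job is handed in when it is done.

Besides the shell and the picture viewer there is one more tool, called after "Call:" by a JSON object that holds its "fn" and its "kwargs", one argument or row to a line. move_arm: Moves the arm, as the interface text tells. Its arguments: {"type":"object","properties":{"commands":{"type":"array"},"claw":{"type":"number"},"grip_force":{"type":"number"}},"required":["commands"]}

```bash
mkdir -p pics; cat > h.py <<'E'
import numpy as np, cv2
from workcell import sensors, capture, calibration, workorder, models
def camT(n):
    c=calibration(n)
    if n!='wrist': return c['camera_matrix'],np.array(c['T'])
    s=sensors.observe(); T=np.eye(4); T[:3,:3]=s['tool_rot']; T[:3,3]=s['position']
    return c['camera_matrix'],T@np.array(c['mount'])
def shot(n,fn=None):
    K,T=camT(n); p,d=capture(n)
    if fn: cv2.imwrite('pics/'+fn,p[:,:,::-1])
    return p,d,np.array(K),T
def w(T,x): return (T@np.r_[x,1])[:3]
def px(K,T,X):
    c=np.linalg.inv(T)@np.r_[X,1]; return (K@c[:3]/c[2])[:2].round(0)
def cloud(d,K,T):
    v,u=np.mgrid[:480,:640]; P=np.stack([(u-K[0,2])/K[0,0]*d,(v-K[1,2])/K[1,1]*d,d],-1)
    return P@T[:3,:3].T+T[:3,3]
E
python3 - <<'E'
from h import *
for n in ['top','scene']:
    p,d,K,T=shot(n,n+'0.png')
    print(n,T[:3,3].round(2))
    for q in ['incubator','hole_blue','hole_orange','lid_blue_handle','lid_orange_handle','holder_mouth','pin','jar_blue_1','jar_orange_1','well_tray','wire_rack','reagent','bay_blue','bay_orange']:
        for r in models.mark_of(n,q)[:5]:
            X=w(T,r['position']); print(q,round(r['p'],2),X.round(3),px(K,T,X))
print(sensors.observe())
E
```

```text
top [ 0.46 -0.05  1.17]
incubator 0.64 [ 0.585 -0.15  -0.004] [366. 223.]
incubator 0.41 [ 0.431 -0.238  0.095] [404. 281.]
hole_blue 0.73 [ 0.555 -0.134  0.093] [363. 230.]
hole_orange 0.79 [ 0.552 -0.161  0.095] [373. 232.]
lid_blue_handle 0.72 [ 0.452 -0.04   0.099] [324. 271.]
lid_blue_handle 0.49 [0.704 0.315 0.002] [196. 177.]
lid_orange_handle 0.64 [ 0.431 -0.236  0.097] [404. 281.]
lid_orange_handle 0.17 [ 0.669 -0.054  0.096] [331. 185.]
holder_mouth 0.81 [0.471 0.412 0.089] [143. 261.]
pin 0.73 [0.47  0.413 0.018] [154. 262.]
jar_blue_1 0.7 [ 0.443  0.29  -0.003] [202. 273.]
jar_blue_1 0.61 [0.547 0.266 0.   ] [212. 235.]
jar_blue_1 0.57 [ 0.677  0.146 -0.001] [258. 188.]
jar_blue_1 0.19 [ 0.585 -0.149 -0.001] [365. 223.]
jar_orange_1 0.86 [0.529 0.152 0.001] [254. 242.]
jar_orange_1 0.8 [ 0.437  0.179 -0.001] [243. 276.]
well_tray 0.55 [ 0.427 -0.44  -0.003] [474. 283.]
wire_rack 0.86 [0.703 0.314 0.   ] [197. 178.]
reagent 0.63 [ 0.534  0.15  -0.002] [255. 240.]
reagent 0.6 [ 0.597 -0.465 -0.003] [482. 220.]
bay_blue 0.68 [0.534 0.15  0.003] [254. 240.]
bay_orange 0.64 [ 
[... 1185 characters left out ...]
0.31989729,  64.98996482,  -4.71024885]), 'qd': array([ 0.10306138, -0.08529392, -0.04320427,  0.01534851,  0.10224828,
        0.06914682, -0.05436845]), 'effort': array([-5.80399974e-04, -5.87715232e+01,  6.40571192e-01, -2.91385263e+01,
       -5.38085110e-02,  1.04611652e-02,  3.15278317e-05]), 'position': array([0.22123479, 0.58453776, 0.40463618]), 'tool_rot': array([[ 3.53967792e-01,  9.35257613e-01, -1.09177269e-05],
       [ 9.35257613e-01, -3.53967792e-01,  1.52826839e-05],
       [ 1.04287227e-05, -1.56204651e-05, -1.00000000e+00]]), 'force': array([-0.61402808,  0.18080164,  0.10823862]), 'moment': array([ 0.00355284,  0.00063833, -0.01044096]), 'grip_width': 0.08781996826210113}
```

```bash
python3 - <<'E'
import cv2
a=cv2.imread('pics/top0.png');cv2.imwrite('pics/top0c.png',cv2.resize(a[120:360,110:510],None,fx=2,fy=2,interpolation=cv2.INTER_CUBIC))
b=cv2.imread('pics/scene0.png');cv2.imwrite('pics/scene0c.png',cv2.resize(b[150:430,150:570],None,fx=1.9,fy=1.9,interpolation=cv2.INTER_CUBIC))
E
```

```text
(no output)
```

View pics/top0c.png

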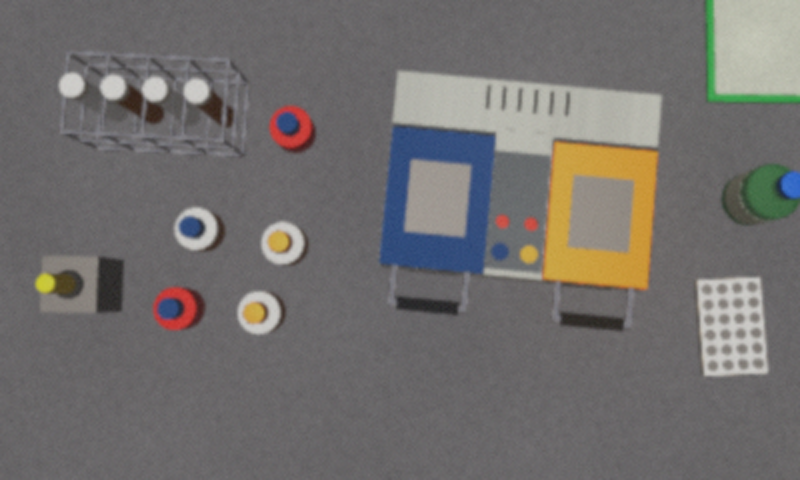

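View pics/scene0c.png

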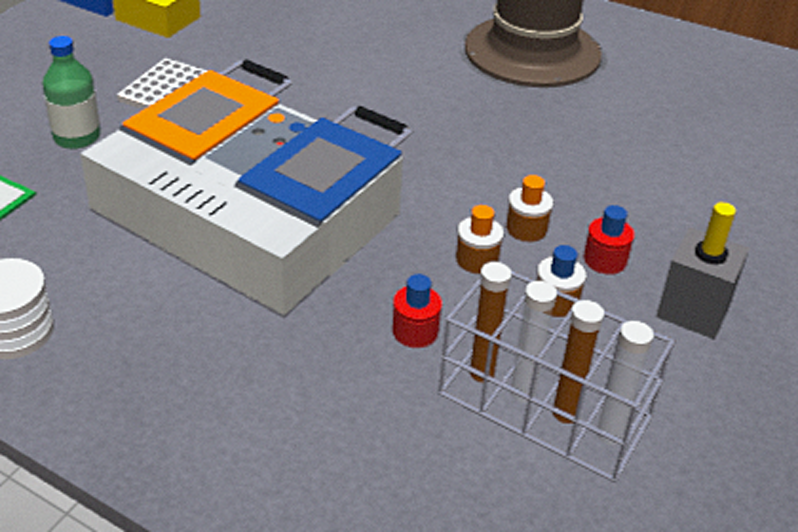

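Real jars (white cap): blue at top px (212,235), orange at (254,242) and (243,276). The look-alikes are the red-bodied jars with blue knobs at (202,273) and (258,188), so I leave those out. The dark holes sit at about (363,230) and (373,232). I'll move above the incubator for a close wrist view.

Call:
{"fn": "move_arm", "kwargs": {
  "commands": [0.35, -0.9, 0.06, -0.9, 0.35, -0.9, 0.06, -0.9, 0.35, -0.9, 0.06, -0.9, 0.35, -0.9, 0.06, -0.9, 0.35, -0.9, 0.06, -0.9, 0.35, -0.9, 0.06, -0.9, 0.35, -0.9, 0.06, -0.9, 0.35, -0.9, 0.06, -0.9, 0.35, -0.9, 0.06, -0.9, 0.35, -0.9, 0.06, -0.9, 0.35, -0.9, 0.06, -0.9, 0.35, -0.9, 0.06, -0.9]
}}

```text
t: 3.0
position: [0.4735, -0.0653, 0.4484]
tool_rot: [[0.996, -0.09, 0.001], [-0.09, -0.996, 0.001], [0.001, -0.001, -1.0]]
force: [-0.2, 0.4, -0.3]
grip_width: 0.0873
```

Call:
{"fn": "move_arm", "kwargs": {
  "commands": [0, -0.7, 0, 0, 0, -0.7, 0, 0, 0, 0, 0, 0, 0, 0, 0, 0]
}}

```text
t: 3.5
position: [0.4733, -0.1468, 0.4478]
tool_rot: [[0.996, -0.087, -0.0], [-0.087, -0.996, 0.001], [-0.0, -0.001, -1.0]]
force: [-0.1, 0.0, 0.9]
grip_width: 0.0878
```

```bash
python3 - <<'E'
from h import *
s=sensors.observe(); print(s['t'],s['position'].round(4),np.degrees(np.arctan2(*s['tool_rot'][[1,0],0])).round(2))
p,d,K,T=shot('wrist','w1.png'); print(T.round(3))
for q in ['incubator','hole_blue','hole_orange','lid_blue_handle','lid_orange_handle','lid_blue_hinge','lid_orange_hinge']:
    for r in models.mark_of('wrist',q)[:2]:
        X=w(T,r['position']); print(q,round(r['p'],2),X.round(3),px(K,T,X))
np.save('w1d.npy',d)
E
```

```text
3.5 [ 0.4733 -0.1468  0.4478] -4.97
[[ 0.996 -0.083 -0.025  0.479]
 [-0.087 -0.955 -0.284 -0.069]
 [-0.     0.285 -0.958  0.427]
 [ 0.     0.     0.     1.   ]]
incubator 0.79 [ 0.582 -0.152 -0.001] [410. 196.]
hole_blue 0.75 [ 0.555 -0.131  0.093] [406. 193.]
hole_orange 0.74 [ 0.55  -0.169  0.094] [401. 233.]
lid_blue_handle 0.56 [ 0.422 -0.439 -0.001] [300. 406.]
lid_orange_handle 0.68 [ 0.429 -0.244  0.103] [282. 319.]
lid_blue_hinge 0.82 [ 0.661 -0.059  0.099] [532.  98.]
lid_orange_hinge 0.68 [ 0.648 -0.258  0.097] [502. 310.]
```

View pics/w1.png

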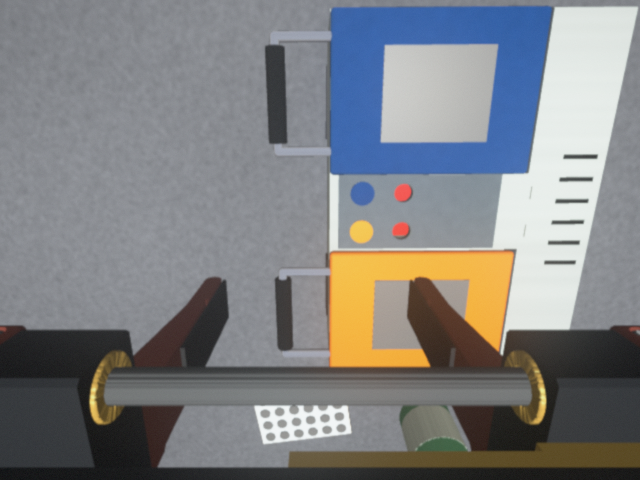

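The wrist view shows both handles (blue lid 276,95; orange lid 284,312), red plates in both holes (403,192 and 401,230), and the coloured dots. Next I measure plate depths and the incubator frame from the depth image.

```bash
python3 - <<'E'
from h import *
p=cv2.imread('pics/w1.png'); d=np.load('w1d.npy'); K,T=camT('wrist'); K=np.array(K); P=cloud(d,K,T)
hsv=cv2.cvtColor(p,cv2.COLOR_BGR2HSV)
deck=np.median(P[200:225,430:480,2]); print('deck z',deck)
for u,v in [(403,192),(401,230)]:
    print('plate z',np.median(P[v-3:v+4,u-3:u+4,2]))
    m=np.zeros((480,640),bool); m[v-18:v+19,u-18:u+19]=1
    hole=m&(hsv[...,1]>110)
    mu=np.argwhere(hole).mean(0)
    # outline of region on deck plane
    c=cv2.minEnclosingCircle(np.argwhere(hole)[:,::-1].astype(np.float32))
    ray=T[:3,:3]@np.linalg.solve(K,[c[0][0],c[0][1],1]); X=T[:3,3]+ray*(0.095-T[2,3])/ray[2]; print(hole.sum(),c,mu,X.round(4))
b=(hsv[...,0]>100)&(hsv[...,0]<125)&(hsv[...,1]>120)
o=(hsv[...,0]>8)&(hsv[...,0]<25)&(hsv[...,1]>150)
for n,m in [('b',b),('o',o)]:
    k,l,st,ce=cv2.connectedComponentsWithStats(m.astype(np.uint8))
    for i in np.argsort(-st[1:,4])[:2]+1:
        Q=P[l==i]; r=cv2.minAreaRect(Q[:,:2].astype(np.float32)*1000); print(n,st[i,4],Q.mean(0).round(4),r)
for nm,(x0,x1,y0,y1) in {'hb':(262,292,40,148),'ho':(270,298,272,355)}.items():
    s=np.zeros((480,640),bool); s[y0:y1,x0:x1]=1
    s&=(hsv[...,2]<70)&(P[...,2]>0.07)
    Q=P[s]; print(nm,len(Q),Q.mean(0).round(4),cv2.minAreaRect(Q[:,:2].astype(np.float32)*1000), Q[:,2].max())
E
```

```text
deck z 0.09407250634090833
plate z 0.07590155498529699
226 ((402.70001220703125, 192.3000030517578), 9.021190643310547) [192.16814159 402.58849558] [ 0.5522 -0.1304  0.095 ]
plate z 0.058041660980801824
187 ((400.0789489746094, 229.2105255126953), 8.547063827514648) [229.20320856 400.34759358] [ 0.5491 -0.1651  0.095 ]
b 23570 [ 0.5769 -0.0449  0.1053] ((573.0266723632812, -49.18946075439453), (129.08909606933594, 183.2135009765625), 85.29016876220703)
b 402 [ 0.5152 -0.128   0.0951] ((515.3826904296875, -127.99931335449219), (20.298254013061523, 19.99753189086914), 69.0551986694336)
o 11985 [ 0.553  -0.2309  0.1091] ((563.8792724609375, -190.99310302734375), (238.07266235351562, 176.34588623046875), 88.21590423583984)
o 723 [ 0.5207 -0.1324  0.3724] ((499.79217529296875, -105.93942260742188), (13.342103958129883, 82.79576110839844), 38.166656494140625)
hb 1659 [ 0.448  -0.0382  0.1064] ((450.0779113769531, -38.89046859741211), (41.27493667602539, 73.75611877441406), 14.807698249816895) 0.42692993103523375
ho 966 [ 0.4319 -0.2376  0.107 ] ((445.952880859375, -171.93333435058594), (214.85902404785156, 22.017885208129883), 77.77800750732422) 0.42692993103523375
```

```bash
python3 - <<'E'
import numpy as np
def t(ths):
    x=75-218*np.cos(ths)+5*np.sin(ths); z=95+218*np.sin(ths)+5*np.cos(ths); 
    dx=np.diff(x)/60; dz=np.diff(z)/60
    for a,i,j in zip(ths[1:],dx,dz): print(round(a,3),[round(i*.9962,2),round(-i*.0872,2),round(j,2),0],end=' ')
    print()
t(np.linspace(0,1.65,13)); t(np.linspace(0,0.95,11))
E
```

```text
0.137 [np.float64(0.05), np.float64(-0.0), np.float64(0.5), 0] 0.275 [np.float64(0.11), np.float64(-0.01), np.float64(0.49), 0] 0.412 [np.float64(0.18), np.float64(-0.02), np.float64(0.47), 0] 0.55 [np.float64(0.24), np.float64(-0.02), np.float64(0.44), 0] 0.687 [np.float64(0.3), np.float64(-0.03), np.float64(0.4), 0] 0.825 [np.float64(0.35), np.float64(-0.03), np.float64(0.36), 0] 0.962 [np.float64(0.39), np.float64(-0.03), np.float64(0.3), 0] 1.1 [np.float64(0.43), np.float64(-0.04), np.float64(0.25), 0] 1.237 [np.float64(0.46), np.float64(-0.04), np.float64(0.18), 0] 1.375 [np.float64(0.48), np.float64(-0.04), np.float64(0.12), 0] 1.512 [np.float64(0.49), np.float64(-0.04), np.float64(0.05), 0] 1.65 [np.float64(0.5), np.float64(-0.04), np.float64(-0.02), 0] 
0.095 [np.float64(0.02), np.float64(-0.0), np.float64(0.34), 0] 0.19 [np.float64(0.06), np.float64(-0.0), np.float64(0.34), 0] 0.285 [np.float64(0.09), np.float64(-0.01), np.float64(0.33), 0] 0.38 [np.float64(0.12), np.float64(-0.01), np.float64(0.32), 0] 0.475 [np.float64(0.15), np.float64(-0.01), np.float64(0.31), 0] 0.57 [np.float64(0.18), np.float64(-0.02), np.float64(0.3), 0] 0.665 [np.float64(0.21), np.float64(-0.02), np.float64(0.28), 0] 0.76 [np.float64(0.23), np.float64(-0.02), np.float64(0.26), 0] 0.855 [np.float64(0.25), np.float64(-0.02), np.float64(0.23), 0] 0.95 [np.float64(0.27), np.float64(-0.02), np.float64(0.21), 0]
```

Call:
{"fn": "move_arm", "kwargs": {
  "commands": [-0.34, -0.76, -0.5, 0, -0.34, -0.76, -0.5, 0, 0, 0, 0, 0, 0, 0, -0.5, 0, 0, 0, -0.5, 0, 0, 0, 0, 0, 0, 0, 0, 0],
  "claw": 0.0,
  "grip_force": 20
}}

```text
t: 4.78
position: [0.4331, -0.2385, 0.3289]
tool_rot: [[0.996, -0.086, 0.001], [-0.086, -0.996, -0.0], [0.001, 0.0, -1.0]]
force: [0.5, -0.1, 0.6]
grip_width: 0.0439
```

Call:
{"fn": "move_arm", "kwargs": {
  "commands": [0, 0, -0.55, 0, 0, 0, -0.55, 0, 0, 0, 0, 0]
}}

```text
t: 5.15
position: [0.4325, -0.2383, 0.2616]
tool_rot: [[0.996, -0.087, -0.002], [-0.087, -0.996, 0.001], [-0.002, -0.0, -1.0]]
force: [-0.5, 0.2, 0.6]
grip_width: 0.044
```

Call:
{"fn": "move_arm", "kwargs": {
  "commands": [0, 0, 0, 0, 0, 0, 0, 0, 0, 0, 0, 0, 0, 0, 0, 0],
  "claw": -1
}}

```text
t: 5.65
position: [0.4318, -0.2388, 0.2623]
tool_rot: [[0.996, -0.087, -0.001], [-0.087, -0.996, 0.001], [-0.001, -0.0, -1.0]]
force: [-4.2, 1.2, 6.9]
grip_width: 0.0151
```

Gripped (15–16 mm). Now I swing the orange lid up along its arc.

Call:
{"fn": "move_arm", "kwargs": {
  "commands": [0.05, 0, 0.5, 0, 0.11, -0.01, 0.49, 0, 0.18, -0.02, 0.47, 0, 0.24, -0.02, 0.44, 0, 0.3, -0.03, 0.4, 0, 0.35, -0.03, 0.36, 0, 0, 0, 0, 0]
}}

```text
t: 6.52
position: [0.5072, -0.2449, 0.4229]
tool_rot: [[0.996, -0.086, 0.002], [-0.086, -0.996, 0.0], [0.002, -0.0, -1.0]]
force: [-3.8, 2.6, 5.4]
grip_width: 0.0154
```

Call:
{"fn": "move_arm", "kwargs": {
  "commands": [0.39, -0.03, 0.3, 0, 0, 0, 0, 0]
}}

```text
t: 6.78
position: [0.5304, -0.2467, 0.4404]
tool_rot: [[0.996, -0.086, 0.002], [-0.086, -0.996, -0.0], [0.002, -0.0, -1.0]]
force: [-3.5, 3.2, 7.1]
grip_width: 0.0156
```

Call:
{"fn": "move_arm", "kwargs": {
  "commands": [0.43, -0.04, 0.25, 0, 0.46, -0.04, 0.18, 0, 0.48, -0.04, 0.12, 0, 0.49, -0.04, 0.05, 0, 0.5, -0.04, -0.02, 0, 0, 0, 0, 0, 0, 0, 0, 0]
}}

```text
t: 7.65
position: [0.6716, -0.2583, 0.474]
tool_rot: [[0.996, -0.086, 0.001], [-0.086, -0.996, 0.001], [0.001, -0.001, -1.0]]
force: [2.0, 4.2, 1.4]
grip_width: 0.0154
```

Orange runs freely to about 1.65 rad. I'll release it and try blue.

Call:
{"fn": "move_arm", "kwargs": {
  "commands": [0, 0, 0, 0, 0, 0, 0, 0, 0, 0, 0, 0, 0, 0, 0.6, 0, 0, 0, 0.7, 0, -0.62, 0.61, 0, 0, -0.62, 0.61, 0, 0, -0.62, 0.61, -0.5, 0, -0.62, 0.61, -0.5, 0, -0.62, 0.61, -0.8, 0, -0.61, 0.62, -0.8, 0, 0, 0, 0, 0],
  "claw": 0.0
}}

```text
t: 9.15
position: [0.4538, -0.0456, 0.4046]
tool_rot: [[0.996, -0.083, -0.007], [-0.083, -0.997, 0.002], [-0.007, -0.001, -1.0]]
force: [0.2, -1.2, 1.9]
grip_width: 0.0439
```

Call:
{"fn": "move_arm", "kwargs": {
  "commands": [0, 0, -0.6, 0, 0, 0, -0.6, 0, 0, 0, -0.3, 0, 0, 0, 0, 0]
}}

```text
t: 9.65
position: [0.4578, -0.0484, 0.3174]
tool_rot: [[0.996, -0.088, -0.001], [-0.088, -0.996, -0.001], [-0.001, 0.001, -1.0]]
force: [-0.4, -0.0, 0.9]
grip_width: 0.0436
```

Call:
{"fn": "move_arm", "kwargs": {
  "commands": [-0.14, 0.17, 0, 0, 0, 0, -0.46, 0, 0, 0, -0.46, 0, 0, 0, 0, 0]
}}

```text
t: 10.15
position: [0.4485, -0.0369, 0.2623]
tool_rot: [[0.996, -0.087, -0.002], [-0.087, -0.996, -0.0], [-0.002, 0.0, -1.0]]
force: [0.0, -0.3, 0.4]
grip_width: 0.0437
```

Call:
{"fn": "move_arm", "kwargs": {
  "commands": [0, 0, 0, 0, 0, 0, 0, 0, 0, 0, 0, 0, 0, 0, 0, 0],
  "claw": -1
}}

```text
t: 10.65
position: [0.4483, -0.0373, 0.2627]
tool_rot: [[0.996, -0.087, -0.002], [-0.087, -0.996, 0.001], [-0.002, -0.001, -1.0]]
force: [-5.4, 0.0, 5.6]
grip_width: 0.0157
```

Call:
{"fn": "move_arm", "kwargs": {
  "commands": [0.05, 0, 0.5, 0, 0.11, -0.01, 0.49, 0, 0.18, -0.02, 0.47, 0, 0.24, -0.02, 0.44, 0, 0.3, -0.03, 0.4, 0, 0.26, -0.02, 0.27, 0, 0, 0, 0, 0]
}}

```text
t: 11.52
position: [0.5177, -0.0431, 0.4178]
tool_rot: [[0.996, -0.087, 0.0], [-0.087, -0.996, 0.001], [0.0, -0.001, -1.0]]
force: [-6.4, 2.8, 7.9]
grip_width: 0.0153
```

Call:
{"fn": "move_arm", "kwargs": {
  "commands": [0.13, -0.01, 0.12, 0, 0.13, -0.01, 0.12, 0, 0, 0, 0, 0]
}}

```text
t: 11.9
position: [0.5325, -0.0442, 0.4301]
tool_rot: [[0.996, -0.087, -0.003], [-0.087, -0.996, 0.0], [-0.003, 0.0, -1.0]]
force: [-4.2, 2.7, -5.8]
grip_width: 0.0154
```

Call:
{"fn": "move_arm", "kwargs": {
  "commands": [0.1, -0.01, 0.08, 0, 0, 0, 0, 0]
}}

```text
t: 12.15
position: [0.5374, -0.0446, 0.4333]
tool_rot: [[0.996, -0.087, -0.007], [-0.087, -0.996, 0.0], [-0.007, 0.001, -1.0]]
force: [-6.7, 2.9, -13.7]
grip_width: 0.0154
```

Blue binds at about 0.91 rad: the force flips to −14 N, and its plate sits only 18 mm down. I'll lower it again.

Call:
{"fn": "move_arm", "kwargs": {
  "commands": [-0.1, 0.01, -0.08, 0, -0.26, 0.02, -0.24, 0, -0.26, 0.02, -0.27, 0, -0.3, 0.03, -0.4, 0, -0.24, 0.02, -0.44, 0, -0.18, 0.02, -0.47, 0, -0.11, 0.01, -0.49, 0, -0.05, 0, -0.5, 0, 0, 0, 0, 0, 0, 0, 0, 0]
}}

```text
t: 13.4
position: [0.4485, -0.0375, 0.2625]
tool_rot: [[0.996, -0.087, -0.002], [-0.087, -0.996, -0.0], [-0.002, 0.0, -1.0]]
force: [-5.5, 1.0, -4.0]
grip_width: 0.0152
```

Call:
{"fn": "move_arm", "kwargs": {
  "commands": [0, 0, 0, 0, 0, 0, 0, 0, 0, 0, 0, 0, 0, 0, 0.8, 0, 0, 0, 0.9, 0, 0, 0, 0.9, 0, 0.05, 0.9, 0, 0, 0.05, 0.9, 0, 0, 0.05, 0.9, 0, 0, 0.05, 0.9, 0, 0, 0.05, 0.9, 0, 0, 0.05, 0.9, 0, 0],
  "claw": 0.0
}}

```text
t: 14.9
position: [0.4671, 0.2883, 0.4189]
tool_rot: [[0.996, -0.087, 0.001], [-0.087, -0.996, 0.001], [0.001, -0.001, -1.0]]
force: [0.5, -0.1, -0.5]
grip_width: 0.044
```

Call:
{"fn": "move_arm", "kwargs": {
  "commands": [0.05, 0.8, 0, 0, 0, 0.4, 0, 0, 0, 0, 0, 0, 0, 0, 0, 0]
}}

```text
t: 15.4
position: [0.4706, 0.3565, 0.4186]
tool_rot: [[0.996, -0.089, 0.0], [-0.089, -0.996, -0.001], [0.0, 0.001, -1.0]]
force: [0.1, -0.5, 0.4]
grip_width: 0.044
```

```bash
python3 - <<'E'
from h import *
s=sensors.observe(); print(s['t'],s['position'].round(4))
p,d,K,T=shot('wrist','w2.png')
for q in ['holder_mouth','pin','jar_blue_1','jar_orange_1']:
    for r in models.mark_of('wrist',q)[:3]:
        X=w(T,r['position']); print(q,round(r['p'],2),X.round(4),px(K,T,X))
P=cloud(d,K,T); hsv=cv2.cvtColor(p,cv2.COLOR_RGB2HSV)
y=(hsv[...,0]>22)&(hsv[...,0]<38)&(hsv[...,1]>150)&(P[...,2]>.09)&(P[...,2]<.165)
Q=P[y]; print(len(Q),Q.mean(0).round(4),Q.min(0).round(4),Q.max(0).round(4))
t=Q[Q[:,2]>.155]; print('top',len(t),t.mean(0).round(4))
E
```

```text
15.4 [0.4706 0.3565 0.4186]
pin 0.85 [0.4675 0.4101 0.0156] [310. 155.]
jar_blue_1 0.84 [0.5417 0.2619 0.0031] [386. 278.]
jar_blue_1 0.69 [ 0.4388  0.2881 -0.001 ] [296. 263.]
jar_orange_1 0.85 [0.4372 0.1771 0.0019] [304. 348.]
jar_orange_1 0.61 [0.5229 0.1477 0.0016] [374. 363.]
61 [0.467  0.4152 0.1558] [0.4561 0.3987 0.1533] [0.4773 0.4205 0.1575]
top 53 [0.4665 0.415  0.156 ]
```

View pics/w2.png

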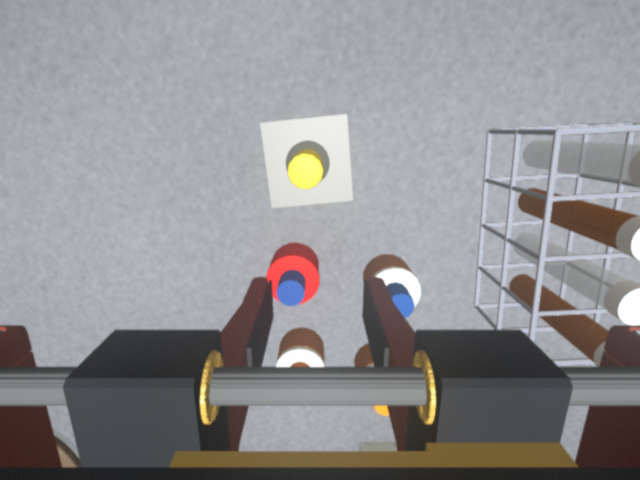

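The pin's yellow top is at (305,170) in its holder; the blue real jar is at (398,290) and the red decoy at (292,280). I'll refine the pin axis.

```bash
python3 - <<'E'
from h import *
p=cv2.imread('pics/w2.png'); K,T=camT('wrist'); K=np.array(K)
hsv=cv2.cvtColor(p,cv2.COLOR_BGR2HSV); m=(hsv[...,0]>20)&(hsv[...,0]<40)&(hsv[...,1]>100); m[300:]=0
bright=m&(hsv[...,2]>200)
for mm in (m,bright):
    a=np.argwhere(mm)[:,::-1].astype(np.float32)
    c,r=cv2.minEnclosingCircle(a); 
    for q in (c,a.mean(0)):
        ray=T[:3,:3]@np.linalg.solve(K,[q[0],q[1],1]); print(len(a),r,q,(T[:3,3]+ray*(0.158-T[2,3])/ray[2]).round(4))
E
```

```text
1091 19.96256446838379 (305.5, 168.5) [0.4668 0.412  0.158 ]
1091 19.96256446838379 [305.44913 168.92667] [0.4668 0.4117 0.158 ]
982 17.923547744750977 (305.0, 170.5) [0.4664 0.4108 0.158 ]
982 17.923547744750977 [304.9827  170.55397] [0.4664 0.4107 0.158 ]
```

Call:
{"fn": "move_arm", "kwargs": {
  "commands": [-0.06, 0.91, 0, 0, 0, 0, 0, 0, 0, 0, -0.7, 0, 0, 0, -0.7, 0, 0, 0, -0.7, 0, 0, 0, -0.06, 0, 0, 0, 0, 0]
}}

```text
t: 16.52
position: [0.467, 0.4129, 0.29]
tool_rot: [[0.996, -0.088, 0.001], [-0.088, -0.996, 0.0], [0.001, -0.001, -1.0]]
force: [0.9, 0.1, -0.8]
grip_width: 0.0439
```

Call:
{"fn": "move_arm", "kwargs": {
  "commands": [0, 0, 0, 0, 0, 0, 0, 0, 0, 0, 0, 0, 0, 0, 0, 0],
  "claw": -1,
  "grip_force": 40
}}

```text
t: 17.02
position: [0.4667, 0.4134, 0.2901]
tool_rot: [[0.996, -0.087, 0.001], [-0.087, -0.996, 0.002], [0.001, -0.002, -1.0]]
force: [-1.1, -0.8, 6.6]
grip_width: 0.023
```

Call:
{"fn": "move_arm", "kwargs": {
  "commands": [0, 0, 0.4, 0, 0, 0, 0.6, 0, 0, 0, 0.6, 0, 0, 0, 0, 0]
}}

```text
t: 17.52
position: [0.467, 0.4134, 0.3877]
tool_rot: [[0.996, -0.087, 0.003], [-0.087, -0.996, 0.004], [0.003, -0.004, -1.0]]
force: [-0.2, -0.1, -2.0]
grip_width: 0.0237
```

Call:
{"fn": "move_arm", "kwargs": {
  "commands": [0, 0, 0.5, 0, 0, -0.5, 0.2, 0, 0.14, -0.8, 0, 0, 0.16, -0.9, 0, 0, 0.16, -0.9, 0, 0, 0.16, -0.9, 0, 0, 0.16, -0.9, 0, 0, 0.16, -0.9, 0, 0, 0.16, -0.9, 0, 0, 0.16, -0.9, 0, 0, 0.16, -0.9, 0, 0, 0, -0.45, 0, 0]
}}

```text
t: 19.02
position: [0.5511, -0.1269, 0.4258]
tool_rot: [[0.996, -0.09, -0.001], [-0.09, -0.996, -0.001], [-0.001, 0.001, -1.0]]
force: [0.4, 0.3, -0.9]
grip_width: 0.0239
```

Call:
{"fn": "move_arm", "kwargs": {
  "commands": [0, 0, 0, 0, 0, 0, 0, 0]
}}

```text
t: 19.27
position: [0.5515, -0.1227, 0.426]
tool_rot: [[0.996, -0.086, -0.001], [-0.086, -0.996, 0.001], [-0.001, -0.001, -1.0]]
force: [0.1, 0.6, -1.8]
grip_width: 0.0237
```

```bash
python3 - <<'E'
from h import *
s=sensors.observe(); print(s['t'],s['position'].round(4))
p,d,K,T=shot('wrist','w3.png')
for q in ['pin','hole_blue','hole_orange']:
    for r in models.mark_of('wrist',q)[:3]:
        X=w(T,r['position']); print(q,round(r['p'],2),X.round(4),px(K,T,X))
E
```

```text
19.275 [ 0.5515 -0.1227  0.426 ]
pin 0.67 [ 0.5531 -0.1254  0.1488] [321. 244.]
hole_blue 0.72 [ 0.5559 -0.1296  0.0937] [324. 230.]
hole_orange 0.68 [ 0.5474 -0.1673  0.0914] [318. 270.]
```

View pics/w3.png

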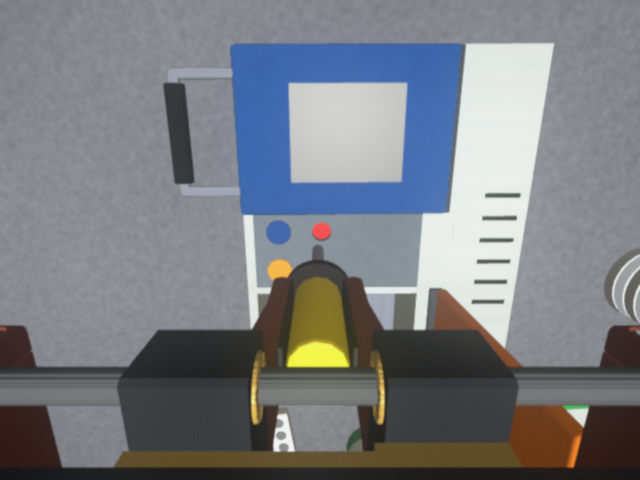

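The view shows the red plate of the blue hole at (321,231) and the pin tip at about (318,247). I compute the offset between them.

```bash
python3 - <<'E'
from h import *
p=cv2.imread('pics/w3.png'); K,T=camT('wrist'); K=np.array(K)
hsv=cv2.cvtColor(p,cv2.COLOR_BGR2HSV)
def back(u,v,z):
    ray=T[:3,:3]@np.linalg.solve(K,[u,v,1]); return (T[:3,3]+ray*(z-T[2,3])/ray[2]).round(4)
m=(hsv[...,1]>130)&((hsv[...,0]<8)|(hsv[...,0]>172)); m[:215]=0; m[250:]=0; m[:,:305]=0; m[:,340:]=0
a=np.argwhere(m)[:,::-1]; print(len(a),a.min(0),a.max(0),a.mean(0),back(*a.mean(0),.095),back(*a.mean(0),.077))
s=sensors.observe()['position']; print('tip from TCP',s-[0,0,.275])
print('tip px for nominal',px(K,T,s-[0,.000,.275]),px(K,T,s-[0,.002,.275]), 'back(318,248)',back(318,248,.151))
for o in [(0,0),(.0085,0),(-.0085,0),(0,.0085),(0,-.0085)]:
  print(px(K,T,np.array([.5525+o[0],-.1305+o[1],.095])),end='')
cv2.imwrite('pics/w3c.png',cv2.resize(p[205:285,260:380],None,fx=6,fy=6,interpolation=cv2.INTER_CUBIC))
E
```

```text
228 [313 223] [330 238] [321.26315789 230.56140351] [ 0.5538 -0.1296  0.095 ] [ 0.5536 -0.1345  0.077 ]
tip from TCP [ 0.55174766 -0.12246066  0.15164865]
tip px for nominal [318. 242.] [319. 244.] back(318,248) [ 0.551  -0.1273  0.151 ]
[320. 232.][330. 231.][310. 232.][319. 222.][321. 241.]
```

View pics/w3c.png

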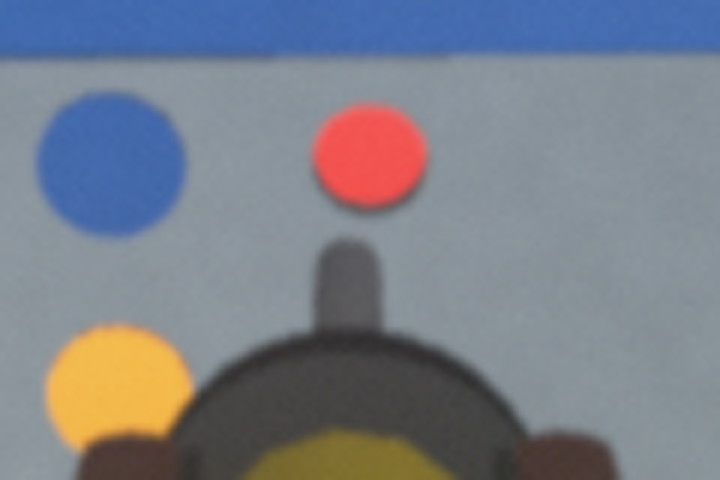

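Call:
{"fn": "move_arm", "kwargs": {
  "commands": [0.05, -0.06, -0.3, 0, 0, 0, -0.4, 0, 0, 0, 0, 0, 0, 0, 0, 0]
}}

```text
t: 19.98
position: [0.5548, -0.1275, 0.385]
tool_rot: [[0.996, -0.087, 0.0], [-0.087, -0.996, -0.0], [0.0, 0.0, -1.0]]
force: [0.5, 0.4, -1.0]
grip_width: 0.0235
```

```bash
python3 - <<'E'
from h import *
s=sensors.observe(); print(s['t'],s['position'].round(4),s['force'].round(1))
p,d,K,T=shot('wrist','w4.png'); X=s['position']-[0,0,.275]
print(px(K,T,X),px(K,T,[.554,-.1305,.095]))
cv2.imwrite('pics/w4c.png',cv2.resize(p[205:305,250:390,::-1],None,fx=5,fy=5,interpolation=cv2.INTER_CUBIC))
E
```

```text
19.975 [ 0.5548 -0.1275  0.385 ] [ 0.5  0.4 -1. ]
[318. 242.] [318. 240.]
```

View pics/w4c.png

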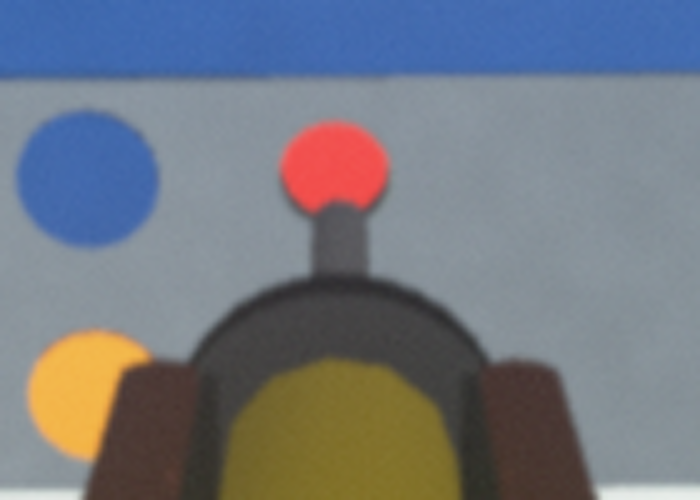

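Call:
{"fn": "move_arm", "kwargs": {
  "commands": [-0.02, 0.05, 0, 0, 0, 0, 0, 0, 0, 0, 0, 0]
}}

```text
t: 20.4
position: [0.5534, -0.1243, 0.3851]
tool_rot: [[0.996, -0.087, 0.001], [-0.087, -0.996, 0.0], [0.001, -0.0, -1.0]]
force: [-0.1, 0.6, -1.1]
grip_width: 0.0237
```

Call:
{"fn": "move_arm", "kwargs": {
  "commands": [0, 0, -0.15, 0, 0, 0, -0.15, 0, 0, 0, 0, 0, 0, 0, 0, 0]
}}

```text
t: 20.9
position: [0.5534, -0.1245, 0.3667]
tool_rot: [[0.996, -0.087, -0.0], [-0.087, -0.996, -0.0], [-0.0, 0.0, -1.0]]
force: [0.0, 0.8, -1.4]
grip_width: 0.0236
```

```bash
python3 - <<'E'
from h import *
s=sensors.observe(); print(s['t'],s['position'].round(4),s['force'].round(1))
p,d,K,T=shot('wrist','w5.png')
cv2.imwrite('pics/w5c.png',cv2.resize(p[205:305,250:390,::-1],None,fx=5,fy=5,interpolation=cv2.INTER_CUBIC))
E
```

```text
20.9 [ 0.5534 -0.1245  0.3667] [ 0.   0.8 -1.4]
```

View pics/w5c.png

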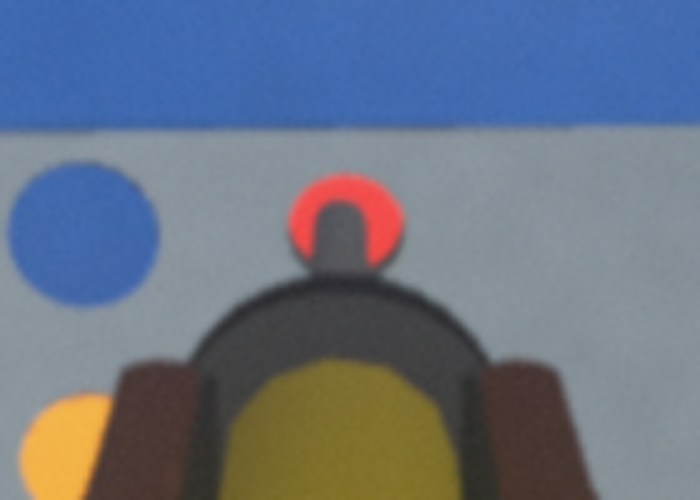

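The tip is centred in the mouth (hole 346,222; tip 340,217 in the crop). I push down.

Call:
{"fn": "move_arm", "kwargs": {
  "commands": [0.01, 0, -0.15, 0, 0, 0, -0.1, 0, 0, 0, -0.1, 0, 0, 0, -0.1, 0, 0, 0, 0, 0]
}}

```text
t: 21.58
position: [0.5539, -0.1244, 0.3393]
tool_rot: [[0.996, -0.087, -0.001], [-0.087, -0.996, -0.0], [-0.001, 0.0, -1.0]]
force: [-0.7, -0.4, -1.2]
grip_width: 0.0234
```

Call:
{"fn": "move_arm", "kwargs": {
  "commands": [0, 0, -0.08, 0, 0, 0, -0.05, 0, 0, 0, 0, 0, 0, 0, 0, 0]
}}

```text
t: 22.08
position: [0.5541, -0.1248, 0.3332]
tool_rot: [[0.996, -0.087, 0.001], [-0.087, -0.996, 0.0], [0.001, -0.0, -1.0]]
force: [-5.0, 0.4, 12.4]
grip_width: 0.0235
```

Call:
{"fn": "move_arm", "kwargs": {
  "commands": [0, 0, -0.04, 0, 0, 0, 0, 0, 0, 0, 0, 0]
}}

```text
t: 22.45
position: [0.5543, -0.1252, 0.3325]
tool_rot: [[0.996, -0.087, 0.003], [-0.087, -0.996, 0.001], [0.003, -0.001, -1.0]]
force: [-6.7, 1.4, 27.5]
grip_width: 0.0234
```

Call:
{"fn": "move_arm", "kwargs": {
  "commands": [0, 0, 0.4, 0, 0, 0, 0.6, 0, 0, 0, 0.6, 0, 0, 0, 0, 0, 0, 0, 0, 0]
}}

```text
t: 23.08
position: [0.5537, -0.1242, 0.4248]
tool_rot: [[0.996, -0.087, -0.001], [-0.087, -0.996, 0.0], [-0.001, -0.0, -1.0]]
force: [0.6, -0.4, -1.6]
grip_width: 0.0236
```

```bash
python3 - <<'E'
from h import *
s=sensors.observe(); print(s['t'],s['position'].round(4),s['force'].round(1))
p,d,K,T=shot('wrist','w6.png'); P=cloud(d,K,T)
hsv=cv2.cvtColor(p,cv2.COLOR_RGB2HSV)
for X in ([.554,-.1305,.095],[.5505,-.166,.095]):
    u,v=px(K,T,X).astype(int); m=np.zeros(d.shape,bool); m[v-9:v+10,u-9:u+10]=1
    m&=(hsv[...,1]>130)&((hsv[...,0]<8)|(hsv[...,0]>172)); print(u,v,m.sum(),np.median(P[m][:,2]) if m.any() else 0)
p,d,K,T=shot('top'); P=cloud(d,K,T)
for X in ([.554,-.1305,.095],[.5505,-.166,.095]):
    u,v=px(K,T,X).astype(int); print(P[v-1:v+2,u-1:u+2,2].round(3).tolist())
E
```

```text
23.075 [ 0.5537 -0.1242  0.4248] [ 0.6 -0.4 -1.6]
319 230 197 0.057861035185621634
319 268 0 0
[[0.674, 0.675, 0.674], [0.676, 0.677, 0.677], [0.676, 0.678, 0.678]]
[[0.677, 0.676, 0.677], [0.677, 0.678, 0.677], [0.679, 0.678, 0.679]]
```

The plate is now 37 mm down, so the catch is tripped. I return the pin to its holder.

Call:
{"fn": "move_arm", "kwargs": {
  "commands": [-0.14, 0.89, 0, 0, -0.14, 0.9, 0, 0, -0.14, 0.9, 0, 0, -0.15, 0.9, 0, 0, -0.15, 0.9, 0, 0, -0.15, 0.9, 0, 0, -0.15, 0.9, 0, 0, -0.14, 0.9, 0, 0, -0.14, 0.9, 0, 0, -0.15, 0.87, 0, 0, 0, 0, 0, 0, 0, 0, 0, 0]
}}

```text
t: 24.68
position: [0.4671, 0.4127, 0.4243]
tool_rot: [[0.996, -0.087, -0.001], [-0.087, -0.996, -0.002], [-0.001, 0.002, -1.0]]
force: [0.1, -0.5, -1.2]
grip_width: 0.0235
```

Aligned within 1 mm of the pick-up pose. I lower it: tip into the hole first, then to just above its seat.

Call:
{"fn": "move_arm", "kwargs": {
  "commands": [0, 0, -0.5, 0, 0, 0, -0.5, 0, 0, 0, -0.4, 0, 0, 0, -0.4, 0, 0, 0, 0, 0]
}}

```text
t: 25.3
position: [0.4672, 0.4112, 0.316]
tool_rot: [[0.996, -0.089, -0.002], [-0.089, -0.996, -0.003], [-0.002, 0.003, -1.0]]
force: [-0.7, 0.1, -1.4]
grip_width: 0.0237
```

Call:
{"fn": "move_arm", "kwargs": {
  "commands": [0, 0, -0.3, 0, 0, 0, -0.1, 0, 0, 0, 0, 0, 0, 0, 0, 0]
}}

```text
t: 25.8
position: [0.4671, 0.4133, 0.2941]
tool_rot: [[0.996, -0.087, 0.001], [-0.087, -0.996, 0.0], [0.0, -0.001, -1.0]]
force: [0.9, -1.9, -0.8]
grip_width: 0.0235
```

Call:
{"fn": "move_arm", "kwargs": {
  "commands": [0, 0, -0.05, 0, 0, 0, 0, 0, 0, 0, 0, 0]
}}

```text
t: 26.18
position: [0.467, 0.4132, 0.2907]
tool_rot: [[0.996, -0.087, 0.0], [-0.087, -0.996, 0.0], [0.0, -0.0, -1.0]]
force: [1.1, 0.5, -1.4]
grip_width: 0.0236
```

Call:
{"fn": "move_arm", "kwargs": {
  "commands": [0, 0, 0, 0, 0, 0, 0, 0, 0, 0, 0, 0, 0, 0, 0, 0, 0, 0, 0.8, 0, 0, 0, 0.8, 0, 0, 0, 0.6, 0, 0, 0, 0, 0],
  "claw": 0.0
}}

```text
t: 27.18
position: [0.4677, 0.4132, 0.4259]
tool_rot: [[0.996, -0.087, 0.004], [-0.087, -0.996, 0.004], [0.003, -0.005, -1.0]]
force: [-0.4, -0.3, -0.4]
grip_width: 0.0439
```

```bash
python3 - <<'E'
from h import *
s=sensors.observe(); print(s['t'],s['position'].round(4),s['force'].round(1))
p,d,K,T=shot('top'); 
for q in ['pin','holder_mouth','jar_blue_1','jar_orange_1','lid_orange_handle','lid_blue_handle']:
    for r in models.mark_of('top',q)[:3]:
        X=w(T,r['position']); print(q,round(r['p'],2),X.round(4),px(K,T,X))
p,d,K,T=shot('wrist','w7.png'); hsv=cv2.cvtColor(p,cv2.COLOR_RGB2HSV); m=(hsv[...,0]>20)&(hsv[...,0]<40)&(hsv[...,1]>100); m[330:]=0
a=np.argwhere(m)[:,::-1]; P=cloud(d,K,T)[m]; print(len(a),a.mean(0),P[:,2].max())
E
```

```text
27.175 [0.4677 0.4132 0.4259] [-0.4 -0.3 -0.4]
holder_mouth 0.86 [0.4689 0.4109 0.0858] [144. 262.]
jar_blue_1 0.94 [ 0.6757  0.1445 -0.0041] [258. 189.]
jar_blue_1 0.69 [ 0.5458  0.2636 -0.0015] [213. 235.]
jar_blue_1 0.64 [ 0.4422  0.2893 -0.003 ] [202. 273.]
jar_orange_1 0.83 [ 0.4374  0.1828 -0.0031] [242. 276.]
jar_orange_1 0.65 [ 0.5304  0.1529 -0.0007] [254. 241.]
lid_orange_handle 0.8 [ 0.6688 -0.2581  0.308 ] [433. 166.]
lid_blue_handle 0.86 [ 0.4556 -0.0379  0.0996] [323. 270.]
1308 [318.14220183 242.20107034] 0.4003333771193187
```

Call:
{"fn": "move_arm", "kwargs": {
  "commands": [-0.04, -0.9, 0, 0, -0.04, -0.9, 0, 0, -0.04, -0.9, 0, 0, -0.04, -0.9, 0, 0, -0.04, -0.9, 0, 0, -0.04, -0.9, 0, 0, -0.04, -0.9, 0, 0, -0.04, -0.9, 0, 0, 0, -0.3, -0.5, 0, 0, 0, -0.6, 0, 0, 0, 0, 0, 0, 0, 0, 0]
}}

```text
t: 29.08
position: [0.4482, -0.0367, 0.3574]
tool_rot: [[0.996, -0.087, 0.0], [-0.087, -0.996, -0.0], [0.0, 0.0, -1.0]]
force: [-0.3, 0.1, 0.1]
grip_width: 0.0441
```

Call:
{"fn": "move_arm", "kwargs": {
  "commands": [0, 0, -0.6, 0, 0, 0, -0.6, 0, 0, 0, -0.38, 0, 0, 0, 0, 0],
  "grip_force": 20
}}

```text
t: 29.58
position: [0.448, -0.0364, 0.2619]
tool_rot: [[0.996, -0.086, -0.001], [-0.086, -0.996, -0.0], [-0.001, 0.0, -1.0]]
force: [-0.7, -0.6, 0.0]
grip_width: 0.0439
```

Call:
{"fn": "move_arm", "kwargs": {
  "commands": [0, 0, 0, 0, 0, 0, 0, 0, 0, 0, 0, 0, 0, 0, 0, 0],
  "claw": -1
}}

```text
t: 30.08
position: [0.448, -0.0367, 0.2623]
tool_rot: [[0.996, -0.087, 0.001], [-0.087, -0.996, 0.0], [0.001, -0.0, -1.0]]
force: [0.5, 1.2, 0.7]
grip_width: 0.0153
```

Call:
{"fn": "move_arm", "kwargs": {
  "commands": [0.05, 0, 0.5, 0, 0.11, -0.01, 0.49, 0, 0.18, -0.02, 0.47, 0, 0.24, -0.02, 0.44, 0, 0.3, -0.03, 0.4, 0, 0.35, -0.03, 0.36, 0, 0.2, -0.02, 0.15, 0, 0, 0, 0, 0]
}}

```text
t: 31.08
position: [0.5349, -0.0438, 0.4305]
tool_rot: [[0.996, -0.086, 0.002], [-0.086, -0.996, -0.0], [0.002, -0.0, -1.0]]
force: [5.6, 2.2, -4.9]
grip_width: 0.0155
```

Call:
{"fn": "move_arm", "kwargs": {
  "commands": [0.19, -0.01, 0.15, 0, 0.2, -0.02, 0.12, 0, 0, 0, 0, 0]
}}

```text
t: 31.45
position: [0.5581, -0.0455, 0.4457]
tool_rot: [[0.996, -0.086, 0.001], [-0.086, -0.996, -0.001], [0.001, 0.001, -1.0]]
force: [8.1, 1.8, -11.1]
grip_width: 0.0152
```

The lid is past the old bind point at about 1.03 rad and moving freely. I continue to fully open.

Call:
{"fn": "move_arm", "kwargs": {
  "commands": [0.51, -0.04, 0.23, 0, 0.54, -0.05, 0.15, 0, 0.55, -0.05, 0.07, 0, 0.56, -0.05, -0.02, 0, 0, 0, 0, 0, 0, 0, 0, 0]
}}

```text
t: 32.2
position: [0.6874, -0.0564, 0.4722]
tool_rot: [[0.996, -0.085, 0.001], [-0.085, -0.996, 0.001], [0.001, -0.001, -1.0]]
force: [2.4, 4.6, 0.1]
grip_width: 0.0152
```

Call:
{"fn": "move_arm", "kwargs": {
  "commands": [0, 0, 0, 0, 0, 0, 0, 0, 0, 0, 0, 0, 0, 0, 0.7, 0, 0, 0, 0.7, 0, -0.44, 0.5, 0, 1, -0.44, 0.6, 0, 1, -0.44, 0.6, -0.2, 1, -0.44, 0.6, -0.3, 1, -0.44, 0.6, -0.4, 1, -0.44, 0.6, -0.5, 1, -0.44, 0.6, -0.5, 1],
  "claw": 0.0
}}

```text
t: 33.7
position: [0.5006, 0.1889, 0.4419]
tool_rot: [[0.727, 0.687, 0.001], [0.687, -0.727, 0.001], [0.001, 0.0, -1.0]]
force: [0.9, 0.7, -0.4]
grip_width: 0.0441
```

Call:
{"fn": "move_arm", "kwargs": {
  "commands": [0, 0, 0, 1, 0, 0, 0, 1, 0, 0, 0, 1, 0, 0, 0, 1, 0, 0, 0, 1, 0, 0, 0, 1, 0, 0, 0, 0.1, 0, 0, 0, 0, 0, 0, 0, 0]
}}

```text
t: 34.83
position: [0.5017, 0.1881, 0.4424]
tool_rot: [[0.087, 0.996, -0.0], [0.996, -0.087, -0.0], [-0.0, -0.0, -1.0]]
force: [1.2, -0.3, 0.3]
grip_width: 0.0435
```

```bash
cat > look.py <<'E'
from h import *
s=sensors.observe(); print(s['t'],s['position'].round(4),np.degrees(np.arctan2(*s['tool_rot'][[1,0],0])).round(2),s['joint_pos'].round(0))
for n in ['top','scene','wrist']:
  p,d,K,T=shot(n,'z_%s_%d.png'%(n,s['t']*1000))
  for q in ['lid_orange_handle','lid_blue_handle','jar_blue_1','jar_orange_1']:
    if n=='wrist' and q[0]=='l': continue
    for r in models.mark_of(n,q)[:4]:
        X=w(T,r['position']); print(n,q,round(r['p'],2),X.round(4),px(K,T,X)) if r['p']>.4 else 0
  hsv=cv2.cvtColor(p,cv2.COLOR_RGB2HSV); P=cloud(d,K,T)
  for c,(a,b) in {'b':(100,125),'o':(8,22)}.items():
    m=(hsv[...,0]>a)&(hsv[...,0]<b)&(hsv[...,1]>120)&(P[...,2]>.06)&(P[...,2]<.095)&(P[...,1]>.03)
    k,l,st,ce=cv2.connectedComponentsWithStats(m.astype(np.uint8))
    for i in range(1,k):
      if st[i,4]>15:
        # top disc of knob at z~.08
        t=P[(l==i)&(P[...,2]>.077)]
        print('  knob',n,c,st[i,4],P[l==i].mean(0).round(4),'top',len(t),t.mean(0).round(4) if len(t) else '')
E
python3 look.py
```

```text
34.825 [0.5017 0.1881 0.4424] 85.0 [-46.  13.  24. 102.  -6.  66.  65.]
top lid_orange_handle 0.6 [ 0.6707 -0.2556  0.3065] [432. 165.]
top lid_blue_handle 0.87 [ 0.6892 -0.056   0.3088] [333. 154.]
top lid_blue_handle 0.61 [ 0.6706 -0.0516  0.0959] [330. 184.]
top jar_blue_1 0.81 [0.438  0.2875 0.0009] [203. 275.]
top jar_blue_1 0.71 [ 0.6772  0.1461 -0.001 ] [258. 188.]
top jar_orange_1 0.62 [ 0.4375  0.1785 -0.002 ] [243. 276.]
top jar_orange_1 0.6 [ 0.5324  0.1487 -0.002 ] [255. 241.]
  knob top b 63 [0.6791 0.1443 0.0791] top 49 [0.6799 0.1442 0.08  ]
  knob top b 25 [0.4414 0.2792 0.0787] top 19 [0.4418 0.2797 0.0799]
  knob top o 16 [0.5249 0.1438 0.0778] top 12 [0.5236 0.1445 0.079 ]
  knob top o 42 [0.4348 0.1787 0.0783] top 30 [0.4346 0.1812 0.0797]
scene lid_orange_handle 0.73 [ 0.6725 -0.2597  0.3135] [215. 149.]
scene lid_blue_handle 0.85 [ 0.6898 -0.0606  0.3096] [285. 179.]
scene lid_blue_handle 0.54 [0.4358 0.1794 0.0015] [427. 269.]
scene jar_blue_1 0.85 [ 0.5424  0.2682 -0.0021] [444. 309.]
scene jar_blue_1 0.83 [ 0.4425  0.288  -0.002 ] [467. 287.]
scene jar_blue_1
[... 733 characters left out ...]
81]
  knob scene o 27 [0.7135 0.2403 0.0653] top 0 
  knob scene o 85 [0.7146 0.3432 0.0865] top 85 [0.7146 0.3432 0.0865]
  knob scene o 39 [0.717  0.3426 0.065 ] top 0 
wrist jar_blue_1 0.97 [6.763e-01 1.463e-01 5.000e-04] [297. 335.]
wrist jar_blue_1 0.96 [ 0.5435  0.2635 -0.0009] [384. 229.]
wrist jar_blue_1 0.44 [0.4387 0.1797 0.0008] [305. 146.]
wrist jar_orange_1 0.78 [0.4388 0.1804 0.0011] [306. 146.]
wrist jar_orange_1 0.61 [ 5.254e-01  1.449e-01 -3.000e-04] [283. 223.]
  knob wrist b 600 [0.4375 0.287  0.079 ] top 598 [0.4375 0.2871 0.079 ]
  knob wrist b 475 [0.5408 0.264  0.0789] top 473 [0.5408 0.264  0.079 ]
  knob wrist o 47 [0.514  0.1548 0.0772] top 33 [0.5141 0.1551 0.078 ]
```

Call:
{"fn": "move_arm", "kwargs": {
  "commands": [0.42, -0.64, -0.5, 0, 0, 0, -0.6, 0, 0, 0, -0.6, 0, 0, 0, 0, 0, 0, 0, -0.6, 0, 0, 0, -0.6, 0, 0, 0, -0.55, 0, 0, 0, 0, 0, 0, 0, 0, 0],
  "claw": 0.2,
  "grip_force": 25
}}

```text
t: 36.6
position: [0.5278, 0.15, 0.2373]
tool_rot: [[0.086, 0.996, 0.002], [0.996, -0.086, 0.001], [0.001, 0.002, -1.0]]
force: [0.0, 1.1, 0.1]
grip_width: 0.0529
```

Call:
{"fn": "move_arm", "kwargs": {
  "commands": [0, 0, 0, 0, 0, 0, 0, 0, 0, 0, 0, 0, 0, 0, 0, 0],
  "claw": -1
}}

```text
t: 37.1
position: [0.5272, 0.15, 0.236]
tool_rot: [[0.086, 0.996, 0.001], [0.996, -0.086, 0.001], [0.001, 0.001, -1.0]]
force: [-0.6, 1.5, 5.7]
grip_width: 0.0275
```

Call:
{"fn": "move_arm", "kwargs": {
  "commands": [0, 0, 0.7, 0, 0, 0, 0.9, 0, 0, 0, 0.9, 0, 0, 0, 0.3, 0, 0.13, -0.84, 0, 0, 0.14, -0.84, 0, 0, 0.13, -0.84, 0, 0, 0.14, -0.84, 0, 0, 0.13, -0.84, 0, 0, 0.14, -0.84, 0, 0, 0.13, -0.84, 0, 0, 0.14, -0.84, 0, 0]
}}

```text
t: 38.6
position: [0.5917, -0.2548, 0.4028]
tool_rot: [[0.085, 0.996, -0.001], [0.996, -0.085, 0.001], [0.0, -0.001, -1.0]]
force: [0.4, -0.2, -1.9]
grip_width: 0.0276
```

Call:
{"fn": "move_arm", "kwargs": {
  "commands": [0, 0, 0, 0, 0, 0, 0, 0, 0, 0, 0, 0]
}}

```text
t: 38.98
position: [0.5921, -0.2517, 0.4031]
tool_rot: [[0.083, 0.997, -0.001], [0.997, -0.083, 0.001], [0.001, -0.001, -1.0]]
force: [0.0, 0.5, -1.9]
grip_width: 0.0276
```

```bash
python3 - <<'E'
from h import *
s=sensors.observe(); print(s['t'],s['position'].round(4),s['force'].round(1),s['grip_width'])
p,d,K,T=shot('wrist','w8.png')
for q in ['bay_blue','bay_orange','lid_blue_hinge','lid_orange_hinge','incubator']:
    for r in models.mark_of('wrist',q)[:2]:
        X=w(T,r['position']); print(q,round(r['p'],2),X.round(4),px(K,T,X))
E
```

```text
38.975 [ 0.5921 -0.2517  0.4031] [ 0.   0.5 -1.9] 0.027625280370225325
bay_blue 0.73 [ 0.5748 -0.0482  0.0083] [516. 176.]
bay_orange 0.67 [ 0.5568 -0.2493  0.0039] [317. 175.]
bay_orange 0.64 [ 0.5874 -0.2532  0.167 ] [315. 255.]
lid_blue_hinge 0.94 [ 0.6628 -0.0582  0.0962] [550. 293.]
incubator 0.74 [ 0.5812 -0.1505 -0.0038] [412. 189.]
```

View pics/w8.png

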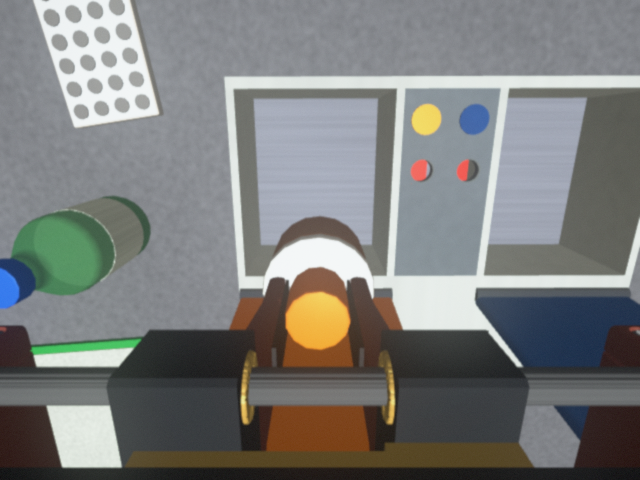

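The jar hangs upright above the orange bay (bay centre at 317,175; knob at 317,320), and the clearances look good. I lower it.

Call:
{"fn": "move_arm", "kwargs": {
  "commands": [0, 0, -0.5, 0, 0, 0, -0.5, 0, 0, 0, -0.5, 0, 0, 0, -0.4, 0, 0, 0, 0, 0]
}}

```text
t: 39.9
position: [0.5913, -0.2528, 0.2877]
tool_rot: [[0.085, 0.996, -0.003], [0.996, -0.085, 0.001], [0.001, -0.003, -1.0]]
force: [0.2, 1.0, -1.6]
grip_width: 0.0273
```

Call:
{"fn": "move_arm", "kwargs": {
  "commands": [0, 0, -0.4, 0, 0, 0, -0.25, 0, 0, 0, -0.1, 0, 0, 0, 0, 0, 0, 0, 0, 0]
}}

```text
t: 40.52
position: [0.592, -0.2536, 0.2452]
tool_rot: [[0.086, 0.996, 0.001], [0.996, -0.086, -0.0], [-0.0, 0.001, -1.0]]
force: [-0.2, -0.5, -2.1]
grip_width: 0.0271
```

Call:
{"fn": "move_arm", "kwargs": {
  "commands": [0, 0, -0.05, 0, 0, 0, 0, 0, 0, 0, 0, 0]
}}

```text
t: 40.9
position: [0.5921, -0.2534, 0.2419]
tool_rot: [[0.086, 0.996, 0.001], [0.996, -0.086, -0.0], [0.0, 0.001, -1.0]]
force: [0.7, 0.3, 1.5]
grip_width: 0.0276
```

Call:
{"fn": "move_arm", "kwargs": {
  "commands": [0, 0, 0, 0, 0, 0, 0, 0, 0, 0, 0, 0, 0, 0, 0.5, 0, 0, 0, 0.7, 0, 0, 0, 0.8, 0, 0, 0, 0.8, 0, -0.32, 0.9, 0, 0, -0.32, 0.9, 0, 0, -0.32, 0.9, 0, 0, -0.32, 0.9, 0, 0, -0.32, 0.9, 0, 0],
  "claw": 0.15
}}

```text
t: 42.4
position: [0.4948, 0.0181, 0.4096]
tool_rot: [[0.086, 0.996, 0.001], [0.996, -0.086, 0.0], [0.0, 0.001, -1.0]]
force: [0.7, 0.6, 0.2]
grip_width: 0.0507
```

Call:
{"fn": "move_arm", "kwargs": {
  "commands": [-0.33, 0.91, 0, 0, -0.33, 0.91, 0, 0, -0.33, 0.91, 0, 0, 0, 0, 0, 0, 0, 0, 0, 0]
}}

```text
t: 43.02
position: [0.4365, 0.1798, 0.4095]
tool_rot: [[0.086, 0.996, 0.0], [0.996, -0.086, -0.0], [-0.0, 0.0, -1.0]]
force: [0.1, -0.5, -0.9]
grip_width: 0.0506
```

```bash
python3 look.py | grep -v lid_
```

```text
43.025 [0.4365 0.1798 0.4095] 85.09 [-49.   8.  23. 113.  -4.  60.  61.]
top jar_blue_1 0.94 [ 0.6804  0.1414 -0.001 ] [259. 187.]
top jar_blue_1 0.83 [5.471e-01 2.609e-01 2.000e-04] [214. 235.]
top jar_orange_1 0.65 [ 0.597  -0.2523  0.0082] [404. 218.]
  knob top b 62 [0.6793 0.1445 0.0796] top 57 [0.6789 0.1439 0.0801]
  knob top b 66 [0.5444 0.2629 0.0794] top 56 [0.5441 0.2624 0.0801]
scene jar_blue_1 0.96 [0.5451 0.2663 0.0007] [443. 308.]
scene jar_blue_1 0.7 [ 0.4417  0.2844 -0.0039] [466. 287.]
scene jar_blue_1 0.56 [ 0.6803  0.1435 -0.0029] [367. 324.]
scene jar_orange_1 0.63 [ 0.4371  0.1826 -0.0007] [428. 270.]
  knob scene b 130 [0.4464 0.2904 0.0739] top 56 [0.4426 0.2894 0.0789]
  knob scene b 142 [0.5499 0.2673 0.0743] top 63 [0.5464 0.2664 0.079 ]
  knob scene b 157 [0.6856 0.1483 0.0741] top 68 [0.6827 0.1467 0.079 ]
  knob scene o 1092 [-0.7236  0.2502  0.0777] top 573 [-0.7235  0.2502  0.0861]
  knob scene o 120 [0.4424 0.1822 0.0735] top 47 [0.4387 0.1813 0.0788]
  knob scene o 59 [0.7119 0.2421 0.0878] top 59 [0.7119 0.2421 0.0878]
  knob scene o 29 [0.7137 0.2399 0.0652] top 0 
  knob scene o 85 [0.7147 0.3434 0.0866] top 83 [0.7148 0.3434 0.0869]
  knob scene o 38 [0.7165 0.3418 0.0656] top 0 
wrist jar_blue_1 0.97 [ 0.6779  0.1462 -0.0012] [308. 394.]
wrist jar_blue_1 0.8 [ 0.5399  0.2636 -0.0033] [397. 287.]
wrist jar_blue_1 0.72 [ 0.4385  0.2889 -0.0045] [418. 199.]
wrist jar_orange_1 0.61 [ 4.374e-01  1.792e-01 -2.000e-04] [317. 207.]
  knob wrist b 630 [0.4371 0.2872 0.0789] top 629 [0.4371 0.2872 0.0789]
  knob wrist b 224 [0.5374 0.2693 0.0788] top 224 [0.5374 0.2693 0.0788]
  knob wrist b 306 [0.6744 0.1451 0.0788] top 305 [0.6744 0.1451 0.0788]
  knob wrist o 48 [0.4228 0.1795 0.0776] top 30 [0.4231 0.1798 0.0783]
  knob wrist o 206 [0.6852 0.2388 0.0674] top 0
```

Jar A stands in the bay at (0.597, −0.252). I pick jar B, directly below.

Call:
{"fn": "move_arm", "kwargs": {
  "commands": [0, 0, -0.6, 0, 0, 0, -0.6, 0, 0, 0, -0.6, 0, 0, 0, -0.6, 0, 0, 0, -0.5, 0, 0, 0, 0, 0, 0, 0, 0, 0]
}}

```text
t: 44.55
position: [0.4365, 0.1804, 0.2356]
tool_rot: [[0.086, 0.996, -0.0], [0.996, -0.086, -0.0], [-0.0, -0.0, -1.0]]
force: [-0.1, -0.4, 0.6]
grip_width: 0.0503
```

Call:
{"fn": "move_arm", "kwargs": {
  "commands": [0, 0, 0, 0, 0, 0, 0, 0, 0, 0, 0, 0, 0, 0, 0, 0],
  "claw": -1
}}

```text
t: 45.05
position: [0.4365, 0.1804, 0.2357]
tool_rot: [[0.086, 0.996, 0.0], [0.996, -0.086, 0.0], [0.0, 0.0, -1.0]]
force: [-0.4, -0.3, 2.2]
grip_width: 0.0275
```

Call:
{"fn": "move_arm", "kwargs": {
  "commands": [0, 0, 0.7, 0, 0, 0, 0.9, 0, 0, 0, 0.9, 0, 0, 0, 0.3, 0, 0.17, -0.89, 0, 0, 0.18, -0.89, 0, 0, 0.17, -0.89, 0, 0, 0.18, -0.89, 0, 0, 0.17, -0.89, 0, 0, 0.18, -0.89, 0, 0, 0.17, -0.89, 0, 0, 0.17, -0.89, 0, 0]
}}

```text
t: 46.55
position: [0.5199, -0.2481, 0.4031]
tool_rot: [[0.085, 0.996, -0.0], [0.996, -0.085, 0.001], [0.001, -0.0, -1.0]]
force: [0.9, 0.8, -2.1]
grip_width: 0.0279
```

Call:
{"fn": "move_arm", "kwargs": {
  "commands": [0, 0, 0, 0, 0, 0, 0, 0, 0, 0, -0.6, 0, 0, 0, -0.6, 0, 0, 0, -0.6, 0, 0, 0, 0, 0, 0, 0, 0, 0]
}}

```text
t: 47.42
position: [0.5204, -0.2461, 0.2967]
tool_rot: [[0.084, 0.996, 0.001], [0.996, -0.084, -0.0], [0.0, 0.001, -1.0]]
force: [-0.1, 0.4, -3.2]
grip_width: 0.0274
```

Call:
{"fn": "move_arm", "kwargs": {
  "commands": [0, 0, -0.4, 0, 0, 0, -0.3, 0, 0, 0, -0.15, 0, 0, 0, -0.06, 0, 0, 0, 0, 0, 0, 0, 0, 0]
}}

```text
t: 48.18
position: [0.52, -0.2471, 0.2413]
tool_rot: [[0.086, 0.996, 0.001], [0.996, -0.086, -0.0], [-0.0, 0.001, -1.0]]
force: [0.7, -0.6, -0.1]
grip_width: 0.0274
```

Call:
{"fn": "move_arm", "kwargs": {
  "commands": [0, 0, 0, 0, 0, 0, 0, 0, 0, 0, 0, 0, 0, 0, 0.5, 0, 0, 0, 0.7, 0, 0, 0, 0.8, 0, 0, 0, 0.8, 0, 0.05, 0.9, 0, 0, 0.05, 0.9, 0, 0, 0.05, 0.9, 0, 0, 0.05, 0.9, 0, 0, 0.05, 0.9, 0, 0],
  "claw": 0.15
}}

```text
t: 49.68
position: [0.5346, 0.0249, 0.4091]
tool_rot: [[0.086, 0.996, 0.001], [0.996, -0.086, 0.0], [0.0, 0.001, -1.0]]
force: [0.5, 0.2, 0.6]
grip_width: 0.0505
```

Call:
{"fn": "move_arm", "kwargs": {
  "commands": [0.05, 0.9, 0, 0, 0.04, 0.9, 0, 0, 0.04, 0.9, 0, 0, 0, 0.9, 0, 0, 0, 0, 0, 0, 0, 0, 0, 0]
}}

```text
t: 50.42
position: [0.5426, 0.2387, 0.4087]
tool_rot: [[0.086, 0.996, -0.0], [0.996, -0.086, -0.001], [-0.001, -0.0, -1.0]]
force: [0.1, -0.8, -0.4]
grip_width: 0.0504
```

```bash
python3 look.py | grep -v lid_
```

```text
50.425 [0.5426 0.2387 0.4087] 85.08 [-51.  22.  30.  97. -12.  64.  68.]
top jar_blue_1 0.93 [ 0.6755  0.1457 -0.0038] [258. 189.]
top jar_blue_1 0.65 [ 0.4401  0.2897 -0.0013] [202. 274.]
top jar_blue_1 0.49 [ 0.5439  0.2642 -0.0031] [213. 236.]
top jar_orange_1 0.73 [ 0.5943 -0.2513  0.0059] [403. 220.]
top jar_orange_1 0.63 [ 0.5188 -0.2452  0.0031] [401. 248.]
  knob top b 61 [0.6795 0.1446 0.0791] top 51 [0.6793 0.144  0.0797]
  knob top b 66 [0.4417 0.2862 0.079 ] top 54 [0.4421 0.2867 0.0798]
scene jar_blue_1 0.98 [ 0.5441  0.2665 -0.0021] [443. 309.]
scene jar_blue_1 0.65 [ 0.6806  0.1462 -0.0054] [368. 326.]
scene jar_blue_1 0.62 [ 0.4408  0.284  -0.002 ] [466. 286.]
scene jar_orange_1 0.7 [ 0.5171 -0.247   0.0065] [270. 229.]
  knob scene b 129 [0.4463 0.2907 0.0737] top 58 [0.4428 0.29   0.079 ]
  knob scene b 148 [0.5503 0.2675 0.074 ] top 71 [0.5468 0.2669 0.079 ]
  knob scene b 151 [0.6854 0.1486 0.0745] top 77 [0.6819 0.1469 0.0789]
  knob scene o 1096 [-0.7244  0.2526  0.0777] top 573 [-0.7245  0.2521  0.086 ]
  knob scene o 58 [0.712  0.2425 0.0879] top 58 [0.712  0.2425 0.0879]
  knob scene o 25 [0.7134 0.2399 0.065 ] top 0 
  knob scene o 84 [0.7151 0.3432 0.0869] top 82 [0.7152 0.343  0.0871]
  knob scene o 39 [0.7164 0.3421 0.065 ] top 0 
wrist jar_blue_1 0.87 [ 0.4375  0.2887 -0.0025] [358.  99.]
wrist jar_blue_1 0.57 [ 5.425e-01  2.619e-01 -2.000e-04] [339. 204.]
  knob wrist b 810 [0.4377 0.2874 0.0789] top 808 [0.4377 0.2874 0.0789]
  knob wrist b 624 [0.5409 0.2641 0.0788] top 621 [0.5409 0.2641 0.0789]
```

Both orange jars are in their bay at x 0.594 and 0.519. Next is the blue white-capped jar.

Call:
{"fn": "move_arm", "kwargs": {
  "commands": [0, 0.43, 0, 0, 0, 0, -0.6, 0, 0, 0, -0.6, 0, 0, 0, -0.6, 0, 0, 0, -0.6, 0, 0, 0, -0.48, 0, 0, 0, 0, 0, 0, 0, 0, 0]
}}

```text
t: 52.08
position: [0.5425, 0.2662, 0.2359]
tool_rot: [[0.085, 0.996, -0.0], [0.996, -0.085, 0.0], [0.0, -0.0, -1.0]]
force: [0.2, 0.0, 0.5]
grip_width: 0.0507
```

Call:
{"fn": "move_arm", "kwargs": {
  "commands": [0, 0, 0, 0, 0, 0, 0, 0, 0, 0, 0, 0, 0, 0, 0, 0],
  "claw": -1
}}

```text
t: 52.58
position: [0.5427, 0.265, 0.2364]
tool_rot: [[0.086, 0.996, 0.0], [0.996, -0.086, 0.001], [0.001, 0.0, -1.0]]
force: [-0.0, -0.4, 2.7]
grip_width: 0.0275
```

Call:
{"fn": "move_arm", "kwargs": {
  "commands": [0, 0, 0.7, 0, 0, 0, 0.9, 0, 0, 0, 0.9, 0, 0, 0, 0.3, 0, 0, 0, 0, 0]
}}

```text
t: 53.2
position: [0.5426, 0.265, 0.4045]
tool_rot: [[0.085, 0.996, 0.001], [0.996, -0.085, 0.001], [0.001, 0.001, -1.0]]
force: [-0.2, -0.0, -1.6]
grip_width: 0.0277
```

Call:
{"fn": "move_arm", "kwargs": {
  "commands": [0.07, -0.87, 0, 0, 0.07, -0.87, 0, 0, 0.07, -0.87, 0, 0, 0.07, -0.87, 0, 0, 0.07, -0.87, 0, 0, 0.07, -0.87, 0, 0, 0, 0, 0, 0, 0, 0, -0.6, 0, 0, 0, -0.6, 0, 0, 0, -0.6, 0, 0, 0, 0, 0, 0, 0, 0, 0]
}}

```text
t: 54.7
position: [0.5679, -0.0479, 0.2962]
tool_rot: [[0.085, 0.996, -0.001], [0.996, -0.085, -0.0], [-0.0, -0.001, -1.0]]
force: [0.1, -1.3, -0.9]
grip_width: 0.0277
```

Call:
{"fn": "move_arm", "kwargs": {
  "commands": [0, 0, -0.4, 0, 0, 0, -0.3, 0, 0, 0, -0.15, 0, 0, 0, -0.05, 0, 0, 0, 0, 0, 0, 0, 0, 0]
}}

```text
t: 55.45
position: [0.568, -0.0483, 0.2425]
tool_rot: [[0.086, 0.996, 0.001], [0.996, -0.086, 0.0], [0.0, 0.001, -1.0]]
force: [1.2, -0.8, -0.9]
grip_width: 0.0277
```

Call:
{"fn": "move_arm", "kwargs": {
  "commands": [0, 0, 0, 0, 0, 0, 0, 0, 0, 0, 0, 0, 0, 0, 0.5, 0, 0, 0, 0.7, 0, 0, 0, 0.8, 0, 0, 0, 0.8, 0, -0.3, 0, 0.5, -1, -0.3, 0, 0.5, -1, -0.3, 0, 0.5, -1, -0.3, 0, 0.5, -1, 0, 0, 0.5, -1],
  "claw": 0.15
}}

```text
t: 56.95
position: [0.4946, -0.0488, 0.5613]
tool_rot: [[0.637, 0.771, 0.0], [0.771, -0.637, 0.001], [0.001, -0.001, -1.0]]
force: [0.9, -0.2, 0.4]
grip_width: 0.0503
```

Call:
{"fn": "move_arm", "kwargs": {
  "commands": [0, 0, 0, -1, 0, 0, 0, -1, 0, 0, 0, -1, 0, 0, 0, -1, 0, 0, 0, -1, 0, 0, 0, -1, 0, 0, 0, -1, 0, 0, 0, -1, 0, 0, 0, -0.1, 0, 0, 0, 0, 0, 0, 0, 0],
  "claw": 0.0
}}

```text
t: 58.32
position: [0.4957, -0.0483, 0.56]
tool_rot: [[0.996, -0.085, 0.0], [-0.085, -0.996, 0.0], [0.0, -0.0, -1.0]]
force: [1.0, 0.5, 0.1]
grip_width: 0.044
```

```bash
python3 look.py | grep -v knob; cp pics/z_top_*.png /tmp/; python3 - <<'E'
import cv2,glob,os
f=max(glob.glob('pics/z_top_*.png'),key=os.path.getmtime); g=f.replace('top','scene')
a=cv2.resize(cv2.imread(f)[120:330,120:480],(720,420),interpolation=cv2.INTER_CUBIC)
cv2.imwrite('pics/mid.png',a)
E
```

```text
58.325 [ 0.4957 -0.0483  0.56  ] -4.9 [-43.   5.  48.  97.  -4.  80.   0.]
top lid_orange_handle 0.72 [ 0.6699 -0.257   0.3091] [433. 165.]
top lid_blue_handle 0.45 [ 0.427  -0.4387 -0.0042] [473. 283.]
top jar_blue_1 0.88 [ 0.6776  0.1455 -0.003 ] [258. 188.]
top jar_blue_1 0.86 [ 0.4424  0.2914 -0.0015] [201. 273.]
top jar_orange_1 0.71 [ 0.6076 -0.2618  0.006 ] [407. 215.]
top jar_orange_1 0.6 [ 0.5182 -0.2464  0.0059] [402. 248.]
scene lid_orange_handle 0.74 [ 0.6739 -0.2568  0.3167] [216. 148.]
scene lid_orange_handle 0.7 [ 0.666  -0.0548  0.0946] [296. 257.]
scene lid_blue_handle 0.6 [ 0.69   -0.0617  0.3111] [284. 178.]
scene jar_blue_1 0.94 [ 0.6808  0.1431 -0.0039] [367. 325.]
scene jar_blue_1 0.76 [ 0.5704 -0.0485  0.0067] [321. 265.]
scene jar_blue_1 0.55 [ 0.4406  0.2874 -0.0038] [467. 287.]
scene jar_orange_1 0.67 [ 0.5173 -0.2473  0.0049] [270. 230.]
wrist jar_blue_1 0.76 [ 6.76e-01  1.43e-01 -1.00e-04] [442.  28.]
wrist jar_blue_1 0.58 [ 0.5652 -0.0495  0.0018] [365. 182.]
wrist jar_orange_1 0.79 [ 0.5236 -0.25    0.0072] [346. 309.]
wrist jar_orange_1 0.71 [ 4.229e-01 -4.379e-01 -1.000e-04] [296. 406.]
wrist jar_orange_1 0.66 [ 0.6022 -0.2674  0.0086] [395. 315.]
```

View pics/mid.png

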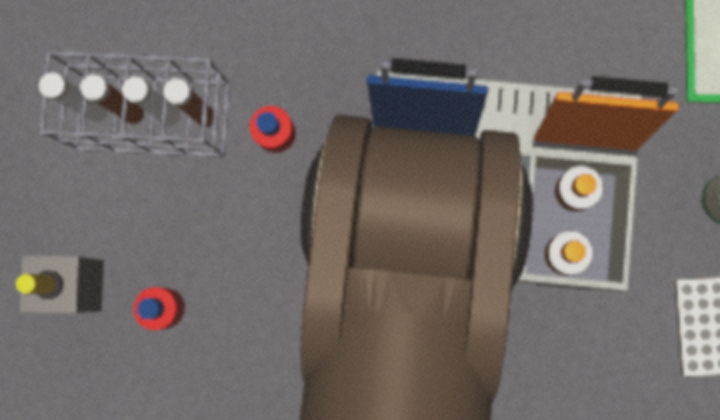

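The rear orange jar has been knocked slightly, to about (0.605, −0.264), but it stands upright and inside limits: bay frame x≈+0.048, y≈−0.010, resting against the back wall. I proceed to close the blue lid.

Call:
{"fn": "move_arm", "kwargs": {
  "commands": [0.64, -0.04, 0, 0, 0.64, -0.04, 0, 0, 0.64, -0.04, 0, 0, 0.64, -0.04, 0, 0, 0.64, 0, 0, 0, 0, 0, 0, 0, 0, 0, 0, 0]
}}

```text
t: 59.85
position: [0.6875, -0.0582, 0.5597]
tool_rot: [[0.996, -0.088, -0.001], [-0.088, -0.996, -0.001], [-0.001, 0.001, -1.0]]
force: [-0.5, 0.0, -0.3]
grip_width: 0.0441
```

```bash
python3 - <<'E'
from h import *
s=sensors.observe(); print(s['t'],s['position'].round(4))
p,d,K,T=shot('wrist','w9.png')
for q in ['lid_blue_handle','lid_orange_handle','jar_orange_1','jar_blue_1']:
    for r in models.mark_of('wrist',q)[:3]:
        X=w(T,r['position']); print(q,round(r['p'],2),X.round(4),px(K,T,X))
import numpy as np
def t(a,b,n):
    ths=np.linspace(a,b,n+1);x=75-218*np.cos(ths)+5*np.sin(ths); z=95+218*np.sin(ths)+5*np.cos(ths)
    for th,i,j in zip(ths[1:],np.diff(x)/60,np.diff(z)/60): print(round(th,2),f'{i*.9962:.2f} {-i*.0872:.2f} {j:.2f}')
t(1.65,0,12)
E
```

```text
59.85 [ 0.6875 -0.0582  0.5597]
lid_blue_handle 0.89 [ 0.6847 -0.0538  0.3108] [314. 247.]
lid_orange_handle 0.69 [ 0.5482 -0.1705  0.0924] [221. 288.]
jar_orange_1 0.78 [ 0.6055 -0.2653  0.0061] [279. 317.]
jar_orange_1 0.58 [ 0.5209 -0.2465  0.0052] [226. 310.]
jar_blue_1 0.64 [ 6.770e-01  1.473e-01 -2.000e-04] [297.  29.]
jar_blue_1 0.57 [ 0.5672 -0.054   0.0023] [236. 189.]
1.51 -0.50 0.04 0.02
1.38 -0.49 0.04 -0.05
1.24 -0.48 0.04 -0.12
1.1 -0.46 0.04 -0.18
0.96 -0.43 0.04 -0.25
0.82 -0.39 0.03 -0.30
0.69 -0.35 0.03 -0.36
0.55 -0.30 0.03 -0.40
0.41 -0.24 0.02 -0.44
0.28 -0.18 0.02 -0.47
0.14 -0.11 0.01 -0.49
0.0 -0.05 0.00 -0.50
```

Handle is directly below. I go down, pinch it, and swing the lid down.

Call:
{"fn": "move_arm", "kwargs": {
  "commands": [0, 0, -0.5, 0, 0, 0, -0.5, 0, 0, 0, -0.46, 0, 0, 0, 0, 0, 0, 0, 0, 0]
}}

```text
t: 60.72
position: [0.6878, -0.0579, 0.474]
tool_rot: [[0.996, -0.087, 0.002], [-0.087, -0.996, 0.0], [0.002, -0.0, -1.0]]
force: [0.2, -0.6, 0.6]
grip_width: 0.044
```

Call:
{"fn": "move_arm", "kwargs": {
  "commands": [0, 0, 0, 0, 0, 0, 0, 0, 0, 0, 0, 0, 0, 0, 0, 0],
  "claw": -1,
  "grip_force": 20
}}

```text
t: 61.22
position: [0.6878, -0.0579, 0.4728]
tool_rot: [[0.996, -0.087, 0.0], [-0.087, -0.996, 0.0], [0.0, -0.0, -1.0]]
force: [-0.6, -0.7, 1.1]
grip_width: 0.0153
```

Call:
{"fn": "move_arm", "kwargs": {
  "commands": [-0.5, 0.04, 0.02, 0, -0.49, 0.04, -0.05, 0, -0.48, 0.04, -0.12, 0, -0.46, 0.04, -0.18, 0, -0.43, 0.04, -0.25, 0, -0.39, 0.03, -0.3, 0, 0, 0, 0, 0]
}}

```text
t: 62.1
position: [0.5214, -0.0443, 0.4189]
tool_rot: [[0.996, -0.087, -0.002], [-0.087, -0.996, 0.0], [-0.002, -0.0, -1.0]]
force: [-1.9, -2.6, -1.2]
grip_width: 0.0156
```

Call:
{"fn": "move_arm", "kwargs": {
  "commands": [-0.35, 0.03, -0.36, 0, -0.3, 0.03, -0.4, 0, -0.24, 0.02, -0.44, 0, -0.18, 0.02, -0.47, 0, -0.11, 0.01, -0.49, 0, -0.04, 0, -0.49, 0, 0, 0, 0, 0, 0, 0, 0, 0]
}}

```text
t: 63.1
position: [0.4489, -0.0382, 0.2597]
tool_rot: [[0.996, -0.088, -0.005], [-0.088, -0.996, -0.001], [-0.005, 0.001, -1.0]]
force: [-6.4, -3.1, -3.5]
grip_width: 0.0153
```

Call:
{"fn": "move_arm", "kwargs": {
  "commands": [0, 0, -0.03, 0, 0, 0, 0, 0, 0, 0, 0, 0]
}}

```text
t: 63.48
position: [0.4488, -0.0382, 0.2582]
tool_rot: [[0.996, -0.088, -0.005], [-0.088, -0.996, -0.001], [-0.005, 0.001, -1.0]]
force: [-6.8, -3.9, -4.1]
grip_width: 0.0153
```

Call:
{"fn": "move_arm", "kwargs": {
  "commands": [0, 0, -0.08, 0, 0, 0, 0, 0, 0, 0, 0, 0]
}}

```text
t: 63.85
position: [0.4489, -0.0384, 0.2541]
tool_rot: [[0.996, -0.088, -0.005], [-0.088, -0.996, 0.001], [-0.005, -0.0, -1.0]]
force: [-11.3, -2.5, 12.0]
grip_width: 0.015
```

```bash
cat > lid.py <<'E'
from h import *
s=sensors.observe(); print(s['t'],s['position'].round(4),s['force'].round(1))
for n in ['top','scene']:
  p,d,K,T=shot(n,'l_%s_%d.png'%(n,s['t']*1000)); P=cloud(d,K,T); hsv=cv2.cvtColor(p,cv2.COLOR_RGB2HSV)
  for c,(a,b,x0,y0) in {'b':(100,125,.575,-.049),'o':(8,22,.558,-.25)}.items():
    m=(hsv[...,0]>a)&(hsv[...,0]<b)&(hsv[...,1]>120)&(P[...,2]>.085)&(abs(P[...,0]-x0)<.12)&(abs(P[...,1]-y0)<.08)
    Q=P[m]
    if len(Q)<50: print(n,c,len(Q)); continue
    A=np.c_[Q[:,:2]-[x0,y0],np.ones(len(Q))]; k=np.linalg.lstsq(A,Q[:,2],rcond=None)[0]; print(n,c,len(Q),'slope',k.round(4),'x',Q[:,0].min().round(3),Q[:,0].max().round(3))
E
python3 lid.py
```

```text
63.85 [ 0.4489 -0.0384  0.2541] [-11.3  -2.5  12. ]
top b 1673 slope [-1.0097  0.2695  0.1488] x 0.456 0.669
top o 1465 slope [ 1.2644 -0.0801  0.0764] x 0.508 0.678
scene b 1763 slope [-0.071   0.0194  0.1059] x 0.457 0.673
scene o 1609 slope [ 1.5037 -0.1591  0.0278] x 0.513 0.678
```

Call:
{"fn": "move_arm", "kwargs": {
  "commands": [0, 0, 0, 0, 0, 0, 0, 0, 0, 0, 0, 0, 0, 0, 0.7, 0, 0, 0, 0.9, 0, 0, 0, 0.9, 0, 0, 0, 0.9, 0, 0, 0, 0.9, 0, 0, 0, 0.75, 0, 0, 0, 0, 0],
  "claw": 0.0
}}

```text
t: 65.2
position: [0.4502, -0.0379, 0.5599]
tool_rot: [[0.996, -0.087, 0.006], [-0.087, -0.996, 0.003], [0.005, -0.003, -1.0]]
force: [-0.4, 0.6, -0.6]
grip_width: 0.0438
```

```bash
sed -i 's/(P\[...,2\]>.085)/(P[...,2]>.085)\&(P[...,2]<.13)/' lid.py; python3 lid.py; python3 - <<'E'
from h import *
p,d,K,T=shot('wrist','w10.png')
for q in ['lid_blue_handle','jar_orange_1','lid_orange_handle']:
    for r in models.mark_of('wrist',q)[:3]:
        X=w(T,r['position']); print(q,round(r['p'],2),X.round(4),px(K,T,X))
E
```

```text
65.2 [ 0.4502 -0.0379  0.5599] [-0.4  0.6 -0.6]
top b 1085 slope [-0.0056 -0.0012  0.1046] x 0.55 0.67
top o 235 slope [0.256  0.0248 0.091 ] x 0.508 0.659
scene b 1728 slope [0.0022 0.0064 0.1028] x 0.489 0.672
scene o 401 slope [ 0.1902 -0.0135  0.0936] x 0.511 0.67
lid_blue_handle 0.97 [ 0.4437 -0.0355  0.1022] [313. 197.]
lid_blue_handle 0.37 [ 0.5823 -0.1513 -0.0034] [409. 251.]
jar_orange_1 0.66 [ 0.5222 -0.2478  0.0066] [374. 313.]
jar_orange_1 0.62 [ 0.6027 -0.266   0.0072] [425. 319.]
```

Blue lid is flat (slope about 0). Now the orange lid.

Call:
{"fn": "move_arm", "kwargs": {
  "commands": [0.46, -0.46, 0, 0, 0.46, -0.46, 0, 0, 0.46, -0.46, 0, 0, 0.46, -0.46, 0, 0, 0.46, -0.46, 0, 0, 0.46, -0.46, 0, 0, 0.46, -0.46, 0, 0, 0.46, -0.46, 0, 0, 0, 0, 0, 0, 0, 0, 0, 0]
}}

```text
t: 66.75
position: [0.6703, -0.2583, 0.556]
tool_rot: [[0.996, -0.088, -0.002], [-0.088, -0.996, 0.0], [-0.002, -0.0, -1.0]]
force: [0.7, -0.3, 0.4]
grip_width: 0.0437
```

Call:
{"fn": "move_arm", "kwargs": {
  "commands": [0.02, 0, -0.5, 0, 0, 0, -0.5, 0, 0, 0, -0.38, 0, 0, 0, 0, 0, 0, 0, 0, 0]
}}

```text
t: 67.38
position: [0.6715, -0.2576, 0.4757]
tool_rot: [[0.996, -0.086, 0.001], [-0.086, -0.996, -0.0], [0.001, 0.0, -1.0]]
force: [-0.7, -0.2, 0.4]
grip_width: 0.0441
```

Call:
{"fn": "move_arm", "kwargs": {
  "commands": [0, 0, 0, 0, 0, 0, 0, 0, 0, 0, 0, 0, 0, 0, 0, 0],
  "claw": -1
}}

```text
t: 67.88
position: [0.6716, -0.2583, 0.4745]
tool_rot: [[0.996, -0.087, 0.0], [-0.087, -0.996, -0.0], [0.0, 0.0, -1.0]]
force: [0.1, -0.9, 1.9]
grip_width: 0.0155
```

Call:
{"fn": "move_arm", "kwargs": {
  "commands": [-0.5, 0.04, 0.02, 0, -0.49, 0.04, -0.05, 0, -0.48, 0.04, -0.12, 0, -0.46, 0.04, -0.18, 0, -0.43, 0.04, -0.25, 0, -0.39, 0.03, -0.3, 0, 0, 0, 0, 0]
}}

```text
t: 68.75
position: [0.5052, -0.2448, 0.4208]
tool_rot: [[0.996, -0.088, -0.001], [-0.088, -0.996, 0.0], [-0.001, -0.0, -1.0]]
force: [-1.5, -3.1, -2.7]
grip_width: 0.0153
```

Call:
{"fn": "move_arm", "kwargs": {
  "commands": [-0.35, 0.03, -0.36, 0, -0.3, 0.03, -0.4, 0, -0.24, 0.02, -0.44, 0, -0.18, 0.02, -0.47, 0, -0.11, 0.01, -0.49, 0, -0.04, 0, -0.49, 0, 0, 0, 0, 0, 0, 0, 0, 0]
}}

```text
t: 69.75
position: [0.4326, -0.2387, 0.2619]
tool_rot: [[0.996, -0.088, -0.004], [-0.088, -0.996, 0.0], [-0.005, 0.0, -1.0]]
force: [-7.7, -2.4, -2.9]
grip_width: 0.0155
```

Call:
{"fn": "move_arm", "kwargs": {
  "commands": [0, 0, -0.1, 0, 0, 0, 0, 0, 0, 0, 0, 0]
}}

```text
t: 70.12
position: [0.4324, -0.2388, 0.2567]
tool_rot: [[0.996, -0.088, -0.004], [-0.088, -0.996, 0.001], [-0.004, -0.001, -1.0]]
force: [-10.2, -0.9, 8.3]
grip_width: 0.0153
```

Call:
{"fn": "move_arm", "kwargs": {
  "commands": [0, 0, -0.04, 0, 0, 0, 0, 0]
}}

```text
t: 70.38
position: [0.4324, -0.239, 0.2549]
tool_rot: [[0.996, -0.088, -0.003], [-0.088, -0.996, 0.002], [-0.003, -0.001, -1.0]]
force: [-13.2, 0.7, 16.5]
grip_width: 0.0154
```

Call:
{"fn": "move_arm", "kwargs": {
  "commands": [0, 0, 0, 0, 0, 0, 0, 0, 0, 0, 0, 0, 0, 0, 0.7, 0, 0, 0, 0.9, 0, 0, 0, 0.9, 0, 0, 0.9, 0.5, 0, 0, 0.9, 0, 0, 0, 0.9, 0, 0, 0, 0.9, 0, 0, 0, 0.9, 0, 0, 0, 0.9, 0, 0],
  "claw": 0.0
}}

```text
t: 71.88
position: [0.4335, 0.0833, 0.4321]
tool_rot: [[0.996, -0.086, 0.001], [-0.086, -0.996, 0.002], [0.001, -0.002, -1.0]]
force: [1.0, 0.5, 1.1]
grip_width: 0.044
```

Call:
{"fn": "move_arm", "kwargs": {
  "commands": [0, 0.9, 0, 0, 0, 0.9, 0, 0, 0, 0.9, 0, 0, 0, 0.9, 0, 0, 0, 0.6, 0, 0, 0, 0, 0, 0, 0, 0, 0, 0]
}}

```text
t: 72.75
position: [0.4339, 0.3326, 0.4315]
tool_rot: [[0.996, -0.087, 0.0], [-0.087, -0.996, -0.001], [0.001, 0.001, -1.0]]
force: [-0.1, 0.3, 0.4]
grip_width: 0.0439
```

```bash
python3 lid.py; python3 - <<'E'
from h import *
p,d,K,T=shot('wrist','w11.png')
for n in ['wrist','top','scene']:
  if n!='wrist': p,d,K,T=shot(n,'end_'+n+'.png')
  for q in ['pin','holder_mouth','lid_blue_handle','lid_orange_handle','jar_blue_1','jar_orange_1','well_tray','wire_rack','reagent']:
    for r in models.mark_of(n,q)[:3]:
        X=w(T,r['position'])
        if r['p']>.45: print(n,q,round(r['p'],2),X.round(3),px(K,T,X))
a=cv2.imread('pics/end_scene.png')[150:430,150:570];b=cv2.imread('pics/w11.png')
cv2.imwrite('pics/end.png',np.hstack([cv2.resize(a,(450,300)),cv2.resize(b,(350,300))]))
E
```

```text
72.75 [0.4339 0.3326 0.4315] [-0.1  0.3  0.4]
top b 2222 slope [0.0036 0.004  0.1041] x 0.493 0.67
top o 2467 slope [ 0.0008 -0.0011  0.1041] x 0.474 0.655
scene b 1724 slope [0.001  0.0066 0.1029] x 0.489 0.672
scene o 1402 slope [-0.0017 -0.003   0.1029] x 0.471 0.655
wrist pin 0.71 [0.47  0.413 0.014] [345. 124.]
wrist jar_blue_1 0.98 [ 0.437  0.29  -0.002] [324. 236.]
wrist jar_blue_1 0.8 [ 0.679  0.147 -0.002] [523. 327.]
wrist wire_rack 0.65 [0.7   0.313 0.001] [553. 197.]
top pin 0.48 [0.47  0.413 0.018] [154. 262.]
top holder_mouth 0.65 [ 0.555 -0.132  0.096] [362. 231.]
top holder_mouth 0.64 [0.469 0.411 0.086] [144. 262.]
top lid_blue_handle 0.95 [ 0.453 -0.038  0.098] [323. 271.]
top lid_orange_handle 0.78 [ 0.43  -0.237  0.093] [404. 282.]
top lid_orange_handle 0.52 [ 0.453 -0.037  0.099] [323. 271.]
top jar_blue_1 0.61 [ 0.679  0.145 -0.003] [258. 187.]
top well_tray 0.64 [ 0.426 -0.437 -0.001] [473. 283.]
top wire_rack 0.8 [0.707 0.315 0.003] [196. 176.]
top reagent 0.8 [ 0.598 -0.462 -0.001] [481. 220.]
scene holder_mouth 0.76 [0.472 0.409 0.089] [523. 284.]
scene lid_blue_handle 0.74 [ 0.556 -0.13   0.095] [296. 223.]
scene lid_blue_handle 0.6 [ 0.45  -0.044  0.096] [347. 213.]
scene lid_orange_handle 0.89 [ 0.433 -0.236  0.105] [289. 186.]
scene jar_blue_1 0.57 [ 0.682  0.145 -0.004] [367. 325.]
scene well_tray 0.61 [ 0.43  -0.439 -0.001] [236. 197.]
scene well_tray 0.61 [ 0.435 -0.235  0.103] [290. 187.]
scene wire_rack 0.75 [ 0.7    0.314 -0.002] [435. 362.]
scene reagent 0.7 [ 0.594 -0.466 -0.006] [191. 222.]
scene reagent 0.68 [ 0.556 -0.166  0.093] [284. 219.]
```

View pics/end.png

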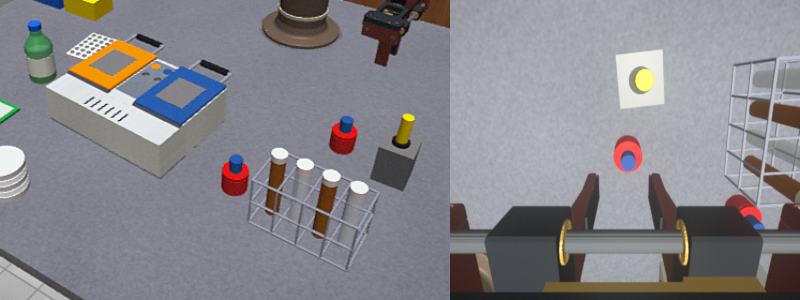

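The end view shows both lids flat, the pin upright and seated in its holder (scene pane 404,130), and only the two red decoys left on the bench. The gripper is clear of everything, so I hand in.

```bash
python3 -c "
from workcell import workorder; print(workorder.sign_off())"
```

```text
the job is handed in; nothing more can be done
None
```

The job is done and handed in at about 73 s on the robot's clock; sign-off gives no verdict, so these are my own checks.

**What I did**
- **Finding the catch:** I swung the orange lid up and it ran freely to about 1.65 rad. The blue lid bound at about 0.91 rad, so I lowered it.
- **Tripping it:** I pushed the pin down the blue hole. The red plate's reading went from about 18 mm to 37 mm below the deck, and the pin went back in its holder.
- **Opening and loading:** I opened both lids together to about 1.65 rad. Both orange jars went into the orange bay and the one real blue jar into the blue bay. The two red-bodied jars with blue knobs were look-alikes and stayed where they were.
- **Closing:** I closed both lids.

**Last checks**
- **Lids and pin:** Both lids lie flat (slope under 0.01). The pin stands upright in its holder, about 2 mm from the axis, with its tip at about 14–18 mm above the bench.
- **Other objects:** The tray, rack and bottle read within about 7 mm of their first positions, which is within measuring error.
- **Knocked jar:** The rear orange jar was knocked about 2 cm while the arm was away. I left it upright at about +48 mm in x and −10 mm in y from the bay centre, inside the ±60/±50 limits.
- **Not checked:** I last saw the jars before each lid closed (blue jar at 60 s, orange jars at 65 s), so nothing confirms them after that.

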